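# Load the grinding balls into the ball mill

## Task

Swing the mill's cover arm, to either side, well clear of the jar. Then take the spouted jug by its handle, turn it so that its spout faces the jar, rest the spout lightly on the jar's rim to steady it before any balls run, and then tip it until all four grinding balls have run off the spout into the jar. Finally set the empty jug gently back down, upright and wholly on the rubber mat, let go of it, and leave the bottle, the tube rack and the beaker undisturbed.

Things in the scene. Friction and masses are not known exactly. Their poses are not given: they have to be found in the camera images.
- cover_arm (a joint): Swing of the cover arm about its upright post, rad: 0 with the cover disc centred over the jar, positive counter-clockwise seen from above, stops at -1.6 and +1.6. It turns freely either way with a little friction (1 to 2 N at the knob) and stays where it is left; the jar is uncovered beyond about 1.0 either way.
- cover_hinge (a point): Point on the upright axis of the cover arm's post, at the height of the arm (about 148 mm above the counter), 90 mm from the jar's axis on the mill's +x side. The post is steel, 30 mm across at the arm.
- cover_knob (a point): Top centre of the upright black knob at the free end of the cover arm: 16 mm diameter, standing 41 mm above the arm's upper face (the arm is a flat aluminium bar 20 mm wide, 10 mm thick, with a steel disc of 90 mm diameter under it), top 194 mm above the counter. 150 mm from the hinge axis. The knob is fixed on the arm.
- jar_mouth (a point): Centre of the mouth of the open steel jar that is fixed on the mill, 125 mm above the counter; outside diameter 84 mm, inside diameter 74 mm, 54 mm deep inside. Axes are the mill's: z up, +x from the jar towards the post of the cover arm. The mill is a white box 230 by 170 mm, 60 mm high, fixed, from 100 mm in front (-x) to 130 mm behind (+x) the jar axis. The cover disc, when over the jar, hovers 12 mm above the mouth.
- jug_mid (a point): Centre of the steel jug's round body, half-way up (37.5 mm above its underside). Axes: z up, +x to the spout, -x to the handle. Body 92 mm diameter, 75 mm high, wall 3 mm. Its beak is a ramp rising from the floor at 50 degrees from level, so the balls run out only when it is tipped spout-down by over 55 to 60 degrees (best 65 to 70). Lip 47 mm wide inside. Mass 0.15 to 0.29 kg.
- jug_lip (a point): Middle of the pouring lip at the end of the spout: 82 mm in +x from the jug's axis and 75 mm above its underside. Same axes as jug_mid.
- jug_handle (a point): Middle of the best grip on the black handle: 93 mm in -x from the jug's axis, 43 mm above the underside. The handle is a straight bar in the jug's x-z plane, 12 mm thick (along y), 20 mm deep; from the rim at the back it slopes down and away from the jug at 30 degrees from level, about 85 mm long, its end free. Gripped square to its slope, with fingers closing along y, the tool leans 30 degrees back, away from the jug. Same axes as jug_mid.
- mat: Square black rubber mat, 240 by 240 mm, 4 mm thick, fixed flat on the counter; origin at the centre of its underside, axes along its edges. The jug stands on it.
- ball0_center (a point): Centre of a white ceramic grinding ball, 15 mm diameter, 11 g; the first of four alike that lie in the jug.
- ball1_center (a point): Centre of a white ceramic grinding ball, 15 mm diameter, 11 g; the second of four alike that lie in the jug.
- ball2_center (a point): Centre of a white ceramic grinding ball, 15 mm diameter, 11 g; the third of four alike that lie in the jug.
- ball3_center (a point): Centre of a white ceramic grinding ball, 15 mm diameter, 11 g; the fourth of four alike that lie in the jug.
- reagent_mid (a point): Centre of the bystanding white reagent bottle, 60 mm diameter, 110 mm high: to be left alone.
- rack_mid (a point): Centre of the bystanding blue tube rack, 70 by 200 mm, 93 mm high with its tubes: to be left alone.
- beaker_mid (a point): Centre of the bystanding glass beaker, 70 mm diameter, 90 mm high: to be left alone.

How it is judged (in metres and radians):
On the way, in this order (a step that is already met when the one before it is completed fails the run):
1. the cover arm is swung clear of the jar ((value of joint cover_arm above 1 rad or value of joint cover_arm below -1 rad)), for 0.1 s.
2. the jug's spout rests on the jar's rim, the balls still in the jug ((value of joint cover_arm above 1 rad or value of joint cover_arm below -1 rad) and horizontal distance between jug_lip and jar_mouth below 0.05 m and contact force between jug and mill above 0.5 N and distance between each of ball0_center, ball1_center, ball2_center, ball3_center and jug_mid below 0.09 m), for 0.1 s.
3. all four balls are in the jar (horizontal distance between each of ball0_center, ball1_center, ball2_center, ball3_center and jar_mouth below 0.037 m and z of each of ball0_center, ball1_center, ball2_center, ball3_center in the frame of jar_mouth below -0.005 m), for 0.2 s.
At the end, for the whole second after the job is handed in: All four balls lie in the jar; the cover arm stands more than 1.0 rad to either side of the jar; the jug is released and at rest, upright within 0.06 rad, on the mat with its axis within 74 mm of the mat's centre along each edge (so its foot is wholly on the mat) (all of step 3 and (value of joint cover_arm above 1 rad or value of joint cover_arm below -1 rad) and angle between jug_mid's own z axis and vertical below 0.06 rad and z of jug_mid in the frame of mat between 0.037 and 0.046 m and x of jug_mid in the frame of mat between -0.074 and 0.074 m and y of jug_mid in the frame of mat between -0.074 and 0.074 m and linear speed of jug below 0.02 m/s and angular speed of jug below 0.1 rad/s); the robot touches nothing.
It fails at once if the jug is pressed hard on the mill (more than 40 N) (contact force between jug and mill above 40 N).
It fails at once if the jug is dropped or pressed hard on the mat (more than 40 N) (contact force between jug and mat above 40 N).
It fails at once if the reagent bottle is disturbed (moved more than 20 mm) (distance of reagent_mid from where it was at the start of the episode above 0.02 m).
It fails at once if the tube rack is disturbed (moved more than 20 mm) (distance of rack_mid from where it was at the start of the episode above 0.02 m).
It fails at once if the beaker is disturbed (moved more than 20 mm) (distance of beaker_mid from where it was at the start of the episode above 0.02 m).
It also fails if it takes over 70 s, if anything falls off the work surface, if the arm or the gripper's body presses on something with over 40 N, if the wrist force passes 120 N, or if a joint passes its speed limit or range.

## Robot

A 7-joint arm with a two-finger parallel gripper is mounted at the origin on the work surface. World frame = base frame: x ahead of the robot, y to its left, z up, the work surface at z = 0. Lengths are in mm, angles in rad, forces in N, time in s.
With the tool pointing down it reaches from about 400 to 750 mm from the base axis. Payload 19.5 kg.
Tool frame: the origin (TCP) lies midway between the tips of the shut fingers; the grasp point (between the pads) lies 19 mm behind it; z points along the fingers, y is the line along which they close (so a half turn about z gives the same grasp; the last joint's range is limited). The gripper opens to 85 mm and grips with 20 to 120 N. Pads are 22 mm wide; open, the fingers measure 114 mm over their backs; the gripper's body (76 mm by 85 mm) begins 54 mm behind the grasp point. The pads swing forward as they close: fully open they stand 13 mm farther back than shut.
Start: joints at [1.167, 0.707, -0.028, 1.485, 0.022, 0.951, -0.075], TCP at [203.517, -537.75, 231.268] pointing down, gripper open.
Joint ranges: [-2.71, 2.71], [-0.32, 2.16], [-1.57, 1.52], [0, 2.45], [-1.46, 4.6], [0, 2.02], [-2.83, 2.83]. Speed limits (rad/s): [1.89, 1.89, 2.57, 2.57, 3.01, 3.01, 3.01].

## Interface

Orientations are given as [roll, pitch, yaw] about the fixed x, y, z axes, in that order (R = Rz(yaw) Ry(pitch) Rx(roll)).
In Python, from plant import manip gives the robot as it stands. The module is installed in compiled form; this text tells all that it offers.
- The arm moves only by the tool step_arm, never from a script. Its argument "steps" is a list of rows, each an object with "gripper": the opening, from -1 (shut) to 1 (fully open); "linear": the shift along the tool's x, y, z in units of 300 mm (1.0 is 300 mm), a list of three; "twist": the turn, a rotation vector about the tool's x, y, z in units of 180 degrees (1.0 is 180 degrees), a list of three. A call has 1 to 10 rows; each row is the pose to reach, as a shift and turn from the pose commanded when the call began, along the tool's axes at that moment, turning the shorter way round; what a row does not reach only later rows make up. A row lasts 1/12 s, in which the tool goes at most 41.7 mm and 7.16 degrees, less where a joint would pass 70% of its speed; a pose out of reach is approached as far as the arm can. A call with a number of a shift or a turn outside -1 to 1 is refused whole. A call with a gripper value outside its range is refused whole. The fingers move at their own pace and stop on an object; "grip_force" is the grip in N (left out, the last holds). Time passes only in rows, so rows that repeat a pose let the fingers close. It gives the time, the measured TCP pose, the force, the opening and the grip force at its end, in the units of the state.
- manip.sense(): the state, without advancing time (a new reading comes with each control period).
- manip.read_camera(name): name is "scene" or "top" or "wrist"; returns a dict with "img" (480x640x3 uint8, red, green, blue), "intrinsics" (3x3 intrinsics, pixels), "R" (3x3) and "t" (3): a world point X has camera coordinates R X + t. Camera axes: x right, y down, z forward; pixel columns grow to the right and rows downward; lengths in mm; the calibration is good to about 2 mm. The wrist camera is an equidistant fisheye: a pixel r from the principal point sees the ray r / f radians off the axis. A picture is of the moment at which its call begins. There is no depth.
- manip.sign_off(): hands the job in; it is judged then, once.
The state is a dict: "time": time; "joints": joint angles; "qvel": joint speeds; "joint_torque": joint torques, N m; "tcp_pos": TCP position; "tcp_rot": TCP orientation; "wrist_force": force on the tool from outside, world axes, zero at the start; "ft_torque": the same for the moment, N m; "grip_width": finger opening in mm; "grip_force": force on a finger pad.
Only numpy, scipy, OpenCV 4.12 (cv2) and the standard library are available. Lean on these libraries where they do the work, as an engineer would, in place of code of your own. Each camera call takes 0.05 s, during which the arm holds its last target. There are 200 camera calls.

## Working session

There is one attempt and no reset: what is moved stays moved. The work goes in short steps, Python scripts to look and compute and a tool call to move; the robot and the scene stay as the last step left them, time stands still between calls to the robot, and variables do not carry over. Pictures are saved under pics/ and viewed, at most 10 in all, crops included, and the job is handed in when it is done.

Besides the shell and the picture viewer there is one more tool, called after ">>>" as name(argument=value, ...) on one line, values as JSON. step_arm: Moves the arm, as the interface text tells. Shifts and turns lie within -1 to 1; 1 stands for 300 mm of shift or 180 degrees of turn. Its arguments: {"type":"object","properties":{"steps":{"type":"array"},"grip_force":{"type":"number"}},"required":["steps"]}

```bash
mkdir -p pics
cat > h.py <<'E'
import numpy as np, cv2
from scipy.spatial.transform import Rotation as Ro
from plant import manip
def snap(name,fn):
    c=manip.read_camera(name); cv2.imwrite('pics/'+fn,c['img'][:,:,::-1]); np.savez(fn+'.npz',**{k:np.array(c[k]) for k in('img','intrinsics','R','t')}); return c
def load(fn): return np.load(fn+'.npz')
def ray(c,u,v,z):
    "world point on pixel ray at height z (pinhole)"
    K,R,t=c['intrinsics'],c['R'],c['t']; d=R.T@np.linalg.inv(K)@[u,v,1]; o=-R.T@t
    return o+d*(z-o[2])/d[2]
def proj(c,X):
    p=c['intrinsics']@(c['R']@np.array(X,float)+c['t']); return p[:2]/p[2]
E
python3 - <<'E'
from h import *
s=manip.sense(); print({k:np.round(v,3) for k,v in s.items()})
for n in('scene','top'):
    c=snap(n,n+'0.png'); print(n,np.round(-c['R'].T@c['t']),np.round(c['intrinsics'],1).tolist(),np.round(c['R'],3).tolist())
E
```

```text
{'time': np.float64(0.0), 'joints': array([ 1.167,  0.707, -0.028,  1.485,  0.022,  0.951, -0.076]), 'qvel': array([ 0.   , -0.001,  0.   , -0.001,  0.   , -0.   , -0.001]), 'joint_torque': array([-0.0000e+00, -8.8321e+01,  1.2340e+00, -2.3617e+01,  1.7000e-02,
        7.0000e-03,  0.0000e+00]), 'tcp_pos': array([ 203.436, -537.534,  230.835]), 'tcp_rot': array([-3.141,  0.   ,  0.362]), 'wrist_force': array([-0.313,  0.159, -0.432]), 'ft_torque': array([-0.003,  0.006, -0.034]), 'grip_force': np.float64(0.0), 'grip_width': np.float64(85.393)}
scene [1022.  499. 1167.] [[517.9, 0.0, 317.4], [0.0, 517.9, 235.6], [0.0, 0.0, 1.0]] [[-0.794, 0.608, 0.001], [0.511, 0.668, -0.541], [-0.329, -0.429, -0.841]]
top [3.43e+02 1.00e+00 1.28e+03] [[582.5, 0.0, 315.6], [0.0, 582.5, 241.9], [0.0, 0.0, 1.0]] [[-0.053, -0.999, -0.0], [-0.973, 0.052, -0.223], [0.222, -0.011, -0.975]]
```

View pics/top0.png

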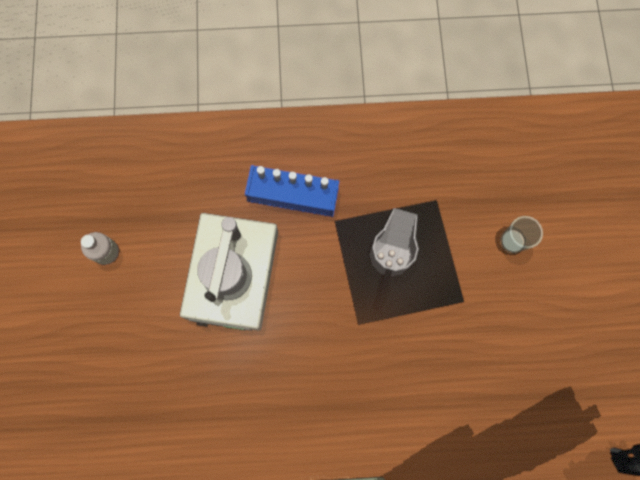

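View pics/scene0.png

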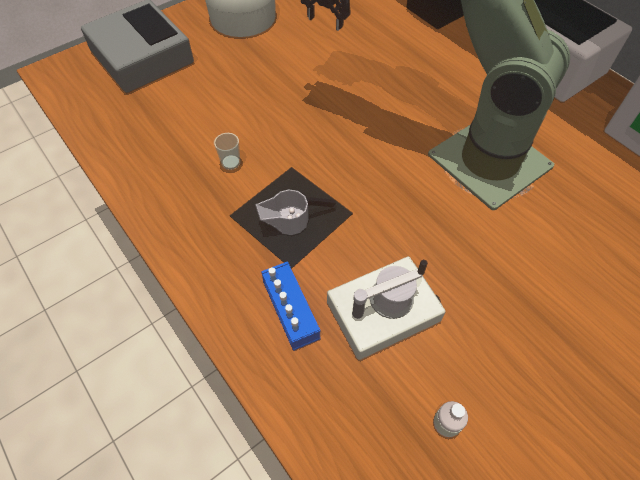

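The top view shows the knob near (211,297), the post top near (229,225), the jug near (395,255) with its spout up at (405,212), the mat corners at (437,202), (336,221), (358,322) and (463,300), the rack at about (292,192), the beaker at (525,232) and the bottle at (95,243). I'll enlarge the mill and jug areas.

Run:
```python
from h import *
t=load('top0.png')['img'];s=load('scene0.png')['img']
def cr(im,u,v,w,h): 
    x=im[v:v+h,u:u+w,::-1].astype(float); x=255*(x/255)**.5
    return cv2.resize(x.astype(np.uint8),(400,300),interpolation=cv2.INTER_CUBIC)
# crops 133x100 -> x3.0
a=np.vstack([np.hstack([cr(t,170,210,133,100),cr(t,335,200,133,100)]),np.hstack([cr(s,322,255,133,100),cr(s,230,165,133,100)])])
cv2.imwrite('pics/crop1.png',a)
T=load('top0.png')
m=np.array([ray(T,u,v,4) for u,v in((437,202),(336,221),(358,322),(463,300))]);print(m.round(1),m.mean(0),[np.linalg.norm(m[i]-m[i-1]).round(1) for i in range(4)])
```

```text
[[ 712.6 -295.9    4. ]
 [ 680.2  -63.     4. ]
 [ 450.5  -96.9    4. ]
 [ 486.2 -330.5    4. ]] [ 582.3760077  -196.56525793    4.        ] [np.float64(229.1), np.float64(235.1), np.float64(232.1), np.float64(236.3)]
```

View pics/crop1.png

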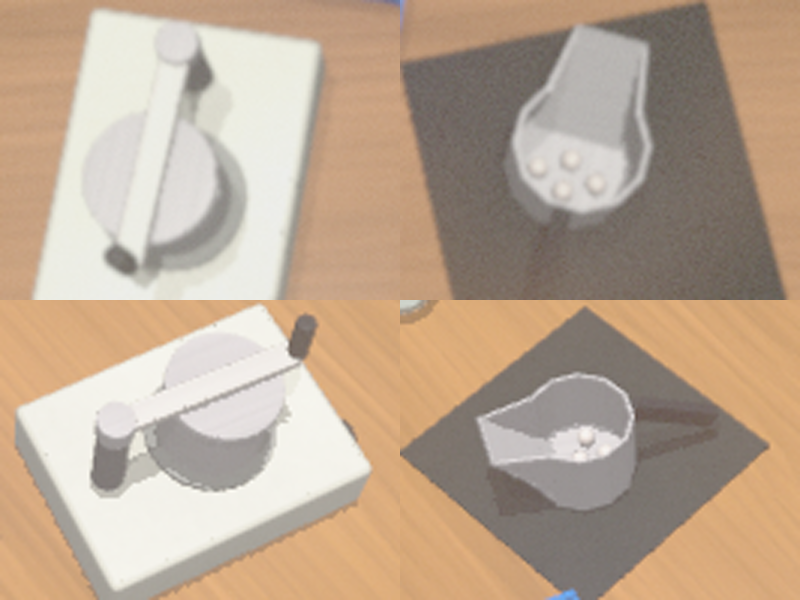

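```bash
cat >> h.py <<'E'
def tri(a,pa,b,pb):
    P=[c['intrinsics']@np.c_[c['R'],c['t']] for c in(a,b)]
    X=cv2.triangulatePoints(P[0],P[1],np.array(pa,float),np.array(pb,float))[:,0]; return X[:3]/X[3]
E
python3 - <<'E'
from h import *
T=load('top0.png');S=load('scene0.png')
for n,a,b,z in(('knob',(209.3,296.5),(423.7,262.3),194),('post',(228.9,224.3),(360.2,293.9),158),('disc',(219.9,269.9),(396.8,283.3),143),('lip',(405.8,211.8),(258.3,211.9),79),('rim',(395.7,248.5),(291,205),79)):
    print(n,tri(T,a,S,b).round(1),ray(T,*a,z).round(1),ray(S,*b,z).round(1))
# mill top corners (z=60) in top and scene
for u,v in((93,10),(322,42)): print('mill T',ray(T,170+u/3.0075,210+v/3.0075,60).round(1))
for u,v in((18,112),(110,290),(370,165),(262,5)): print('mill S',ray(S,322+u/3.0075,255+v/3.0075,60).round(1))
for u,v in((586,307),(769,445)): print('mat S',ray(S,230+(u-400)/3.0075,165+(v-300)/3.0075,4).round(1))
for u,v in((247,190),(333,214),(338,185),(250,170)): print('rack',ray(T,u,v,80).round(0))
print('bottle',ray(T,90,241,110).round(0),'beaker',ray(T,525,232,90).round(0), ray(S,227,142,90).round(0))
E
```

```text
knob [497.2 193.8 188.2] [496.8 192.3 194. ] [499.8 196.2 194. ]
post [644.2 158.2 157.1] [644.1 157.8 158. ] [644.3 158.8 158. ]
disc [556.1 181.  138.8] [555.8 179.6 143. ] [557.3 183.1 143. ]
lip [ 672.6 -209.2   77. ] [ 672.7 -209.6   79. ] [ 672.6 -206.8   79. ]
rim [ 592.9 -179.7   74.4] [ 593.8 -181.3   79. ] [ 592.9 -173.5   79. ]
mill T [698.3 231.8  60. ]
mill T [665.6  67.5  60. ]
mill S [665.6  75.9  60. ]
mill S [701.7 232.4  60. ]
mill S [477.2 277.4  60. ]
mill S [445.5 120.9  60. ]
mat S [ 481.7 -328.6    4. ]
mat S [444.9 -94.2   4. ]
rack [739. 128.  80.]
rack [676. -54.  80.]
rack [740. -68.  80.]
rack [785. 120.  80.]
bottle [637. 451. 110.] beaker [ 612. -454.   90.] [ 612. -452.   90.]
```

```bash
cat >> h.py <<'E'
def rz(yaw): return Ro.from_euler('xyz',[180,0,yaw],degrees=True)
def jugR(yaw,tip):  # tool rotation when holding the handle, jug yaw/tip in degrees
    j=Ro.from_euler('z',yaw,degrees=True)*Ro.from_euler('y',tip,degrees=True); J=j.as_matrix(); c,s=np.cos(np.pi/6),.5
    return Ro.from_matrix(np.c_[c*J[:,0]+s*J[:,2],-J[:,1],s*J[:,0]-c*J[:,2]])
def cur():
    s=manip.sense(); return np.array(s['tcp_pos']),Ro.from_euler('xyz',s['tcp_rot']),s
def rows(ts,start=None):
    p,R,s=cur()
    if start: p,R=start
    for q,Q in ts:
        print((R.inv().apply(np.array(q)-p)/300).round(4).tolist(),((R.inv()*Q).as_rotvec()/np.pi).round(4).tolist())
E
python3 - <<'E'
from h import *
A=(np.array([400,-270,270.]),rz(90));B=(np.array([490,20,260.]),rz(140));K=(np.array([498,194,240.]),rz(166.3))
rows([A]);rows([B],A);rows([K],B)
E
```

```text
[0.9285, -0.6024, -0.1298] [-0.0003, -0.0002, -0.3848]
[0.9667, 0.3, 0.0333] [-0.0, 0.0, -0.2778]
[0.3524, 0.4614, 0.0667] [0.0, 0.0, -0.1461]
```

>>> step_arm(steps=[{"gripper": -0.2,"linear": [0.9285,-0.6024,-0.13],"twist": [0,0,-0.385]},{"gripper": -0.2,"linear": [0.9285,-0.6024,-0.13],"twist": [0,0,-0.385]},{"gripper": -0.2,"linear": [0.9285,-0.6024,-0.13],"twist": [0,0,-0.385]},{"gripper": -0.2,"linear": [0.9285,-0.6024,-0.13],"twist": [0,0,-0.385]},{"gripper": -0.2,"linear": [0.9285,-0.6024,-0.13],"twist": [0,0,-0.385]},{"gripper": -0.2,"linear": [0.9285,-0.6024,-0.13],"twist": [0,0,-0.385]},{"gripper": -0.2,"linear": [0.9285,-0.6024,-0.13],"twist": [0,0,-0.385]},{"gripper": -0.2,"linear": [0.9285,-0.6024,-0.13],"twist": [0,0,-0.385]},{"gripper": -0.2,"linear": [0.9285,-0.6024,-0.13],"twist": [0,0,-0.385]},{"gripper": -0.2,"linear": [0.9285,-0.6024,-0.13],"twist": [0,0,-0.385]}])

```text
time: 0.93
tcp_pos: [401.5, -268.0, 270.5]
tcp_rot: [3.141, -0.0, 1.583]
wrist_force: [-1.5, -0.2, -0.5]
grip_width: 34.7
grip_force: 0.0
```

>>> step_arm(steps=[{"gripper": -0.2,"linear": [0.9667,0.3,0.033],"twist": [0,0,-0.278]},{"gripper": -0.2,"linear": [0.9667,0.3,0.033],"twist": [0,0,-0.278]},{"gripper": -0.2,"linear": [0.9667,0.3,0.033],"twist": [0,0,-0.278]},{"gripper": -0.2,"linear": [0.9667,0.3,0.033],"twist": [0,0,-0.278]},{"gripper": -0.2,"linear": [0.9667,0.3,0.033],"twist": [0,0,-0.278]},{"gripper": -0.2,"linear": [0.9667,0.3,0.033],"twist": [0,0,-0.278]},{"gripper": -0.2,"linear": [0.9667,0.3,0.033],"twist": [0,0,-0.278]},{"gripper": -0.2,"linear": [0.9667,0.3,0.033],"twist": [0,0,-0.278]},{"gripper": -0.2,"linear": [0.9667,0.3,0.033],"twist": [0,0,-0.278]},{"gripper": -0.2,"linear": [0.9667,0.3,0.033],"twist": [0,0,-0.278]}])

```text
time: 1.77
tcp_pos: [489.8, 20.1, 260.1]
tcp_rot: [-3.141, -0.001, 2.445]
wrist_force: [-0.4, -1.1, -0.3]
grip_width: 34.1
grip_force: 0.0
```

Run:
```python
from h import *
rows([(np.array([498,194,z]),rz(166.3)) for z in(250,163)]);print(cur()[0],cur()[2]['tcp_rot'],cur()[2]['joints'].round(2))
```

```text
[0.3507, 0.4622, 0.0336] [-0.0001, -0.0002, -0.1455]
[0.3506, 0.4624, 0.3236] [-0.0001, -0.0002, -0.1455]
[489.78843435  20.14048234 260.11678405] [-3.14102937e+00 -5.03065278e-04  2.44524782e+00] [ 0.23  0.59 -0.59  1.73  0.39  0.95  0.36]
```

>>> step_arm(steps=[{"gripper": -0.2,"linear": [0.351,0.462,0.034],"twist": [0,0,-0.1455]},{"gripper": -0.2,"linear": [0.351,0.462,0.034],"twist": [0,0,-0.1455]},{"gripper": -0.2,"linear": [0.351,0.462,0.034],"twist": [0,0,-0.1455]},{"gripper": -0.2,"linear": [0.351,0.462,0.034],"twist": [0,0,-0.1455]},{"gripper": -0.2,"linear": [0.351,0.462,0.034],"twist": [0,0,-0.1455]},{"gripper": -0.2,"linear": [0.351,0.462,0.034],"twist": [0,0,-0.1455]},{"gripper": -0.2,"linear": [0.351,0.462,0.11],"twist": [0,0,-0.1455]},{"gripper": -0.2,"linear": [0.351,0.462,0.19],"twist": [0,0,-0.1455]},{"gripper": -0.2,"linear": [0.351,0.462,0.26],"twist": [0,0,-0.1455]},{"gripper": -0.2,"linear": [0.351,0.462,0.323],"twist": [0,0,-0.1455]}])

```text
time: 2.6
tcp_pos: [498.4, 191.4, 162.4]
tcp_rot: [-3.14, -0.0, 2.899]
wrist_force: [1.8, -0.5, 0.6]
grip_width: 34.0
grip_force: 0.0
```

Run:
```python
from h import *
p,R,s=cur();print(p,s['wrist_force'],s['tcp_rot'])
snap('scene','scene1.png');c=snap('wrist','w1.png')
H=np.array([644.2,158.4])
def arc(a): 
    d=166.3-a; return (np.array([H[0]+150*np.cos(np.radians(d)),H[1]+150*np.sin(np.radians(d)),163]),rz(d))
rows([arc(a) for a in range(0,85,5)])
im=np.hstack([cv2.resize(load('scene1.png')['img'][200:360,300:460],(400,400)),cv2.resize(c['img'],(400,300))[[*range(300)]+[0]*100]])
cv2.imwrite('pics/c2.png',im[:,:,::-1])
```

```text
[498.35186358 191.378709   162.35778795] [ 1.8042273  -0.45154893  0.57138951] [-3.14034159e+00 -1.57007927e-04  2.89852725e+00]
[-0.0005, 0.009, -0.0047] [-0.001, -0.0008, -0.0011]
[-0.0022, 0.0526, -0.0048] [-0.001, -0.0008, 0.0267]
[-0.0078, 0.0959, -0.005] [-0.001, -0.0007, 0.0545]
[-0.0171, 0.1385, -0.0051] [-0.0011, -0.0007, 0.0823]
[-0.03, 0.1802, -0.0053] [-0.0011, -0.0006, 0.11]
[-0.0466, 0.2205, -0.0055] [-0.0011, -0.0006, 0.1378]
[-0.0666, 0.2593, -0.0056] [-0.0012, -0.0005, 0.1656]
[-0.0899, 0.2961, -0.0058] [-0.0012, -0.0005, 0.1934]
[-0.1164, 0.3308, -0.006] [-0.0012, -0.0004, 0.2212]
[-0.1457, 0.3631, -0.0062] [-0.0012, -0.0004, 0.2489]
[-0.1778, 0.3927, -0.0063] [-0.0013, -0.0003, 0.2767]
[-0.2123, 0.4193, -0.0065] [-0.0013, -0.0003, 0.3045]
[-0.249, 0.4429, -0.0067] [-0.0013, -0.0002, 0.3323]
[-0.2876, 0.4632, -0.0068] [-0.0013, -0.0002, 0.36]
[-0.3279, 0.48, -0.007] [-0.0013, -0.0001, 0.3878]
[-0.3694, 0.4932, -0.0071] [-0.0014, -0.0001, 0.4156]
[-0.412, 0.5028, -0.0073] [-0.0014, 0.0, 0.4434]
```

View pics/c2.png

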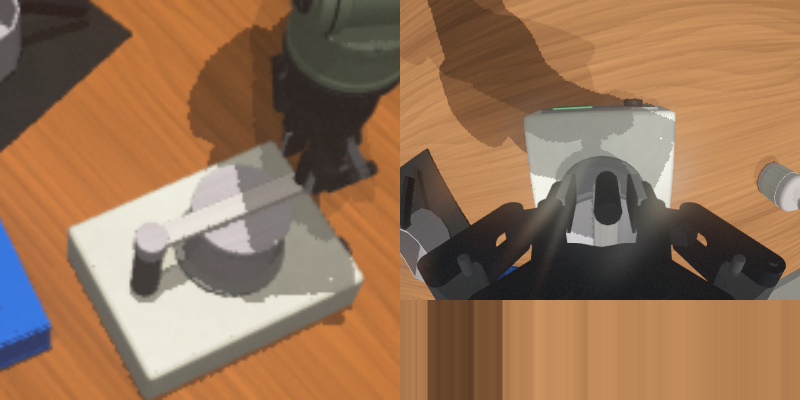

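The wrist view shows the black knob at (607,195), standing between the two fingers. Next is the swing.

>>> step_arm(steps=[{"gripper": -0.2,"linear": [-0.002,0.053,-0.003],"twist": [0,0,0.027]},{"gripper": -0.2,"linear": [-0.008,0.096,-0.003],"twist": [0,0,0.0545]},{"gripper": -0.2,"linear": [-0.017,0.1385,-0.003],"twist": [0,0,0.082]},{"gripper": -0.2,"linear": [-0.03,0.18,-0.003],"twist": [0,0,0.11]},{"gripper": -0.2,"linear": [-0.0466,0.2205,-0.003],"twist": [0,0,0.138]},{"gripper": -0.2,"linear": [-0.0666,0.259,-0.003],"twist": [0,0,0.1655]},{"gripper": -0.2,"linear": [-0.09,0.296,-0.003],"twist": [0,0,0.193]},{"gripper": -0.2,"linear": [-0.1164,0.331,-0.003],"twist": [0,0,0.221]},{"gripper": -0.2,"linear": [-0.1457,0.363,-0.003],"twist": [0,0,0.249]},{"gripper": -0.2,"linear": [-0.1778,0.393,-0.003],"twist": [0,0,0.277]}])

```text
time: 3.53
tcp_pos: [578.8, 294.9, 166.0]
tcp_rot: [3.141, -0.0, 2.026]
wrist_force: [-0.8, -1.1, -0.6]
grip_width: 34.2
grip_force: 0.8
```

Run:
```python
from h import *
H=np.array([644.2,158.4])
def arc(a): 
    d=166.3-a; return (np.array([H[0]+150*np.cos(np.radians(d)),H[1]+150*np.sin(np.radians(d)),163]),rz(d))
print(cur()[0],cur()[2]['joints'].round(2))
rows([arc(a) for a in range(55,95,5)])
```

```text
[578.79714554 294.85591566 166.03010997] [-0.36  0.92 -0.37  1.26  0.34  1.03 -0.32]
[-0.0061, 0.0375, 0.0101] [0.0001, -0.0001, 0.0265]
[-0.0116, 0.0808, 0.0101] [0.0001, -0.0002, 0.0543]
[-0.0209, 0.1234, 0.0101] [0.0001, -0.0002, 0.0821]
[-0.0339, 0.1651, 0.0101] [0.0001, -0.0002, 0.1098]
[-0.0504, 0.2054, 0.0102] [0.0001, -0.0002, 0.1376]
[-0.0704, 0.2442, 0.0102] [0.0001, -0.0002, 0.1654]
[-0.0937, 0.2811, 0.0102] [0.0001, -0.0002, 0.1932]
[-0.1201, 0.3158, 0.0102] [0.0001, -0.0002, 0.221]
```

>>> step_arm(steps=[{"gripper": -0.2,"linear": [-0.006,0.0375,0.005],"twist": [0,0,0.0265]},{"gripper": -0.2,"linear": [-0.0116,0.081,0.005],"twist": [0,0,0.054]},{"gripper": -0.2,"linear": [-0.021,0.1234,0.005],"twist": [0,0,0.082]},{"gripper": -0.2,"linear": [-0.034,0.165,0.005],"twist": [0,0,0.11]},{"gripper": -0.2,"linear": [-0.0504,0.2054,0.005],"twist": [0,0,0.1376]},{"gripper": -0.2,"linear": [-0.07,0.244,0.005],"twist": [0,0,0.165]},{"gripper": -0.2,"linear": [-0.0937,0.281,0.005],"twist": [0,0,0.193]},{"gripper": -0.2,"linear": [-0.092,0.27,0.005],"twist": [0,0,0.193]},{"gripper": -0.2,"linear": [-0.092,0.27,-0.12],"twist": [0,0,0.193]},{"gripper": -0.2,"linear": [-0.092,0.27,-0.25],"twist": [0,0,0.193]}])

```text
time: 4.37
tcp_pos: [662.0, 305.4, 240.3]
tcp_rot: [-3.138, 0.001, 1.426]
wrist_force: [0.6, -0.8, 2.3]
grip_width: 33.9
grip_force: 0.0
```

Run:
```python
from h import *
p,R,s=cur();print(p,s['joints'].round(2))
jy=-19.8; J=Ro.from_euler('z',jy,degrees=True)
h=np.array([595.2,-180.6,4])+J.apply([-93,0,43]); Q=jugR(jy,0); z=Q.as_matrix()[:,2]
print('handle',h,'tcp',h+19*z)
pre=(h+z*(19-110),Q); V0=(np.array([560,110,270.]),rz(70)); V1=(np.array([480,-120,250.]),jugR(10,0))
rows([V0]);rows([V1],V0);rows([pre],V1)
c=snap('wrist','w2.png')
```

```text
[662.01049192 305.40532995 240.25615358] [-0.42  1.01 -0.22  0.69  0.19  1.45 -0.71]
handle [ 507.69808849 -149.09737342   47.        ] tcp [ 516.63645579 -152.31538366   30.54551733]
[-0.6938, -0.2425, -0.0978] [-0.001, 0.0003, 0.0649]
[-0.8116, 0.0116, 0.0667] [-0.0872, 0.151, 0.3254]
[-0.2568, 0.0362, 0.3297] [-0.0828, 0.0, 0.1434]
```

>>> step_arm(steps=[{"gripper": 0.2,"linear": [-0.694,-0.2425,-0.098],"twist": [0,0,0.065]},{"gripper": 0.2,"linear": [-0.694,-0.2425,-0.098],"twist": [0,0,0.065]},{"gripper": 0.2,"linear": [-0.694,-0.2425,-0.098],"twist": [0,0,0.065]},{"gripper": 0.2,"linear": [-0.694,-0.2425,-0.098],"twist": [0,0,0.065]},{"gripper": 0.2,"linear": [-0.694,-0.2425,-0.098],"twist": [0,0,0.065]},{"gripper": 0.2,"linear": [-0.694,-0.2425,-0.098],"twist": [0,0,0.065]},{"gripper": 0.2,"linear": [-0.694,-0.2425,-0.098],"twist": [0,0,0.065]},{"gripper": 0.2,"linear": [-0.694,-0.2425,-0.098],"twist": [0,0,0.065]}])

```text
time: 5.08
tcp_pos: [560.3, 109.5, 270.8]
tcp_rot: [3.14, -0.001, 1.219]
wrist_force: [0.8, 0.8, 0.6]
grip_width: 51.5
grip_force: 0.0
```

>>> step_arm(steps=[{"gripper": 0.2,"linear": [-0.8116,0.012,0.067],"twist": [-0.087,0.151,0.325]},{"gripper": 0.2,"linear": [-0.8116,0.012,0.067],"twist": [-0.087,0.151,0.325]},{"gripper": 0.2,"linear": [-0.8116,0.012,0.067],"twist": [-0.087,0.151,0.325]},{"gripper": 0.2,"linear": [-0.8116,0.012,0.067],"twist": [-0.087,0.151,0.325]},{"gripper": 0.2,"linear": [-0.8116,0.012,0.067],"twist": [-0.087,0.151,0.325]},{"gripper": 0.2,"linear": [-0.8116,0.012,0.067],"twist": [-0.087,0.151,0.325]},{"gripper": 0.2,"linear": [-0.8116,0.012,0.067],"twist": [-0.087,0.151,0.325]},{"gripper": 0.2,"linear": [-0.8116,0.012,0.067],"twist": [-0.087,0.151,0.325]},{"gripper": 0.2,"linear": [-0.8116,0.012,0.067],"twist": [-0.087,0.151,0.325]},{"gripper": 0.2,"linear": [-0.8116,0.012,0.067],"twist": [-0.087,0.151,0.325]}])

```text
time: 5.92
tcp_pos: [479.9, -118.5, 249.8]
tcp_rot: [-3.137, -0.522, 0.168]
wrist_force: [10.2, -10.6, 6.6]
grip_width: 51.0
grip_force: 0.0
```

```bash
cat >> h.py <<'E'
def jugtool(axis,yaw,tip,d=19):
    "tool pose for jug base-centre 'axis' (world), yaw, tip; d = grip depth"
    j=Ro.from_euler('z',yaw,degrees=True)*Ro.from_euler('y',tip,degrees=True); Q=jugR(yaw,tip)
    return np.array(axis)+j.apply([-93,0,43])+d*Q.as_matrix()[:,2],Q
E
python3 - <<'E'
from h import *
p,R,s=cur();print(p,s['joints'].round(2),s['tcp_rot'])
rows([jugtool([595.2,-180.6,4],-19.8,0,19-110)])
E
```

```text
[ 479.89893492 -118.54739105  249.83686806] [ 0.63  0.48 -0.47  2.22 -0.38 -0.   -0.76] [-3.13651043 -0.5218486   0.16827213]
[-0.2562, 0.043, 0.3294] [-0.0832, 0.0009, 0.1417]
```

The wrist joint has reached its limit (q6 = 0). I'll fit the kinematics to the recorded poses so I can check that later poses are reachable.

```bash
cat > kin.py <<'E'
from h import *
from scipy.optimize import least_squares
import itertools
def fk(q,g,sg):
    h,l1,l2,L=g; T=Ro.identity(); p=np.array([0,0,h])
    def r(a,x): return Ro.from_euler(a,x)
    T=T*r('z',sg[0]*q[0])*r('y',q[1]); p=p+T.apply([0,0,l1]); 
    T=T*r('z',sg[1]*q[2])*r('y',q[3]); p=p+T.apply([0,0,l2])
    T=T*r('z',sg[2]*q[4])*r('y',q[5]); p=p+T.apply([0,0,L]); T=T*r('z',sg[3]*q[6])
    return p,T
E
python3 - <<'E'
from kin import *
q=np.array([[1.167,.707,-.028,1.485,.022,.951,-.076],[.23,.59,-.59,1.73,.39,.95,.36],[-.36,.92,-.37,1.26,.34,1.03,-.32],[-.42,1.01,-.22,.69,.19,1.45,-.71],[.63,.48,-.47,2.22,-.38,0,-.76]])
p=np.array([[203.4,-537.5,230.8],[489.8,20.1,260.1],[578.8,294.9,166],[662,305.4,240.3],[479.9,-118.5,249.8]])
rot=Ro.from_euler('xyz',[[-3.141,0,.362],[-3.141,0,2.445],[3.141,0,2.026],[-3.138,.001,1.426],[-3.1365,-.5218,.168]])
for sg in itertools.product([1,-1],repeat=4):
    f=lambda g:np.concatenate([fk(a,g,sg)[0]-b for a,b in zip(q,p)])
    o=least_squares(f,[350,400,400,250]); c=np.abs(o.fun).max()
    if c<40:
        Q=[(fk(a,o.x,sg)[1].inv()*R).as_matrix().round(2) for a,R in zip(q,rot)]
        print(sg,o.x.round(1),o.fun.round(0),*[m.tolist() for m in Q],sep='\n')
E
```

```text
(-1, -1, -1, 1)
[230.  559.8 260.  274.1]
[ 29.  12.  -0.  -6.  12.   8.  -5.  17.  -6.  -9.  25. -17.  -6.  12.
  15.]
[[-0.15, -0.99, -0.0], [0.99, -0.15, -0.0], [0.0, -0.0, 1.0]]
[[0.66, -0.75, -0.01], [0.75, 0.66, 0.0], [0.0, -0.01, 1.0]]
[[-0.6, -0.8, -0.01], [0.8, -0.6, -0.01], [0.0, -0.01, 1.0]]
[[-0.99, -0.15, 0.0], [0.15, -0.99, 0.01], [0.0, 0.01, 1.0]]
[[-1.0, -0.05, 0.01], [0.05, -1.0, 0.0], [0.01, 0.0, 1.0]]
(-1, -1, -1, -1)
[230.  559.8 260.  274.1]
[ 29.  12.  -0.  -6.  12.   8.  -5.  17.  -6.  -9.  25. -17.  -6.  12.
  15.]
[[0.0, -1.0, -0.0], [1.0, 0.0, -0.0], [0.0, -0.0, 1.0]]
[[-0.0, -1.0, -0.01], [1.0, -0.0, -0.0], [0.0, -0.01, 1.0]]
[[0.0, -1.0, -0.01], [1.0, 0.0, -0.0], [0.0, -0.01, 1.0]]
[[0.0, -1.0, 0.01], [1.0, 0.0, -0.0], [0.0, 0.01, 1.0]]
[[-0.0, -1.0, 0.0], [1.0, -0.0, -0.01], [0.01, 0.0, 1.0]]
```

```bash
cat > kin.py <<'E'
from h import *
from scipy.optimize import least_squares
def r(a,x): return Ro.from_euler(a,x)
def fk(q,g):
    T=r('z',-q[0]); p=np.array([0,0,g[0]])
    T=T*r('y',q[1]); p=p+T.apply([g[4],g[5],g[1]])
    T=T*r('z',-q[2])*r('y',q[3]); p=p+T.apply([g[6],g[7],g[2]])
    T=T*r('z',-q[4])*r('y',q[5]); p=p+T.apply([0,g[8],g[3]])
    return p,T*r('z',-q[6])*r('z',np.pi/2)
lo=np.array([-2.71,-.32,-1.57,0,-1.46,0,-2.83]);hi=np.array([2.71,2.16,1.52,2.45,4.6,2.02,2.83])
def ik(pos,Q,q0,g,m=.05):
    def f(q):
        p,T=fk(q,g); return np.r_[(p-pos)/10,(T.inv()*Q).as_rotvec()*20,.01*(q-q0)]
    o=least_squares(f,np.clip(q0,lo+m+.01,hi-m-.01),bounds=(lo+m,hi-m)); p,T=fk(o.x,g)
    return o.x,np.linalg.norm(p-pos),(T.inv()*Q).magnitude()*57.3
E
python3 - <<'E'
from kin import *
q=np.array([[1.167,.707,-.028,1.485,.022,.951,-.076],[.23,.59,-.59,1.73,.39,.95,.36],[-.36,.92,-.37,1.26,.34,1.03,-.32],[-.42,1.01,-.22,.69,.19,1.45,-.71],[.63,.48,-.47,2.22,-.38,0,-.76]])
p=np.array([[203.4,-537.5,230.8],[489.8,20.1,260.1],[578.8,294.9,166],[662,305.4,240.3],[479.9,-118.5,249.8]])
f=lambda g:np.r_[np.concatenate([fk(a,g)[0]-b for a,b in zip(q,p)]),.01*(g-[350,400,400,250,0,0,0,0,0])]
o=least_squares(f,[350,400,400,250,0,0,0,0,0]);g=o.x; print(g.round(1),o.fun.round(1)); np.save('g.npy',g)
q0=cur()[2]['joints']
for y in(-19.8,):
  for d in(-91,-60,-30,19):
    a=ik(*jugtool([595.2,-180.6,4],y,0,d),q0,g); print(d,a[0].round(2),a[1:]); 
    Q=jugtool([595.2,-180.6,4],y,12,d)
q1=a[0]
for tip in(-5,0,30,45,58,70):
  # lip at jar -20 mm, z 135
  for yaw in(80,90):
    j=r('z',np.radians(yaw))*r('y',np.radians(tip)); lip=np.array([556.8,179.7,135])-20*j.apply([1,0,0])*[1,1,0]/np.linalg.norm(j.apply([1,0,0])[:2])
    a=ik(*jugtool(lip-j.apply([82,0,75]),yaw,tip),q1,g); print(yaw,tip,a[0].round(2),np.round(a[1:],1))
E
```

```text
[309.9 521.9 287.2 309.6   0.7  -6.5  -0.7 -12.7 -11.3] [ 1.4  1.2 -0.9  0.7 -0.1  1.1  0.3 -2.  -2.8  0.4  0.3  2.1 -0.2  0.3
  0.5 -0.4  1.2 -1.1  0.6  0.  -0.1 -0.  -0.1 -0.1]
-91 [ 0.1   0.69  0.17  2.16 -1.41  0.05 -0.31] (np.float64(18.733308412383593), 13.172102840701754)
-60 [ 0.11  0.76  0.16  2.1  -1.41  0.05 -0.31] (np.float64(19.550871036051863), 14.222391442709847)
-30 [ 0.12  0.83  0.15  2.05 -1.41  0.05 -0.31] (np.float64(20.03453335535324), 15.02360196629763)
19 [ 0.14  0.93  0.14  1.96 -1.41  0.05 -0.31] (np.float64(20.301163686429593), 15.904509363067744)
80 -5 [ 0.46  1.   -0.33  1.82 -0.71  0.52  0.74] [0. 0.]
90 -5 [ 0.36  1.03 -0.2   1.59 -0.61  0.78  0.74] [0. 0.]
80 0 [ 0.38  0.93 -0.24  1.82 -0.68  0.54  0.67] [0. 0.]
90 0 [ 0.3   0.98 -0.14  1.61 -0.59  0.77  0.68] [0. 0.]
80 30 [-0.24  0.74  0.37  1.73 -0.37  0.74  0.14] [0. 0.]
90 30 [-0.21  0.78  0.34  1.62 -0.33  0.8   0.27] [0. 0.]
80 45 [-0.52  0.78  0.62  1.61 -0.21  0.92 -0.08] [0. 0.]
90 45 [-0.49  0.79  0.59  1.56 -0.19  0.91  0.06] [0. 0.]
80 58 [-0.7   0.87  0.78  1.48 -0.11  1.11 -0.21] [0. 0.]
90 58 [-0.7   0.87  0.78  1.48 -0.09  1.03 -0.07] [0. 0.]
80 70 [-0.81  0.97  0.89  1.33 -0.03  1.31 -0.28] [0. 0.]
90 70 [-0.84  0.97  0.91  1.38 -0.02  1.17 -0.15] [0. 0.]
```

```bash
cat >> h.py <<'E'
LEAN=30
def jugR(yaw,tip):
    J=(Ro.from_euler('z',yaw,degrees=True)*Ro.from_euler('y',tip,degrees=True)).as_matrix(); a=np.radians(LEAN); c,s=np.cos(a),np.sin(a)
    return Ro.from_matrix(np.c_[c*J[:,0]+s*J[:,2],-J[:,1],s*J[:,0]-c*J[:,2]])
E
python3 - <<'E'
from kin import *
import h
g=np.load('g.npy'); rng=np.random.default_rng(0); q0=cur()[2]['joints']
AX=[595.2,-180.6,4]
for L in(30,22,18,14,10,5):
  h.LEAN=L
  for d in(-91,19):
    T=jugtool(AX,-19.8,0,d); S=[ik(*T,q0,g)]+[ik(*T,rng.uniform(lo,hi),g) for _ in range(12)]
    print(L,d,'local',S[0][0].round(2),np.round(S[0][1:],1),'| multi',*[s[0].round(2).tolist() for s in S[1:] if s[1]<1 and s[2]<.3][:3])
for L in(10,18):
 h.LEAN=L; q1=np.array([.4,.9,-.2,1.8,-.6,.5,.6])
 for tip in(0,35,50,60,70):
  yaw=85
  j=r('z',np.radians(yaw))*r('y',np.radians(tip)); lip=np.array([556.8,179.7,135])-20*j.apply([1,0,0])*[1,1,0]/np.linalg.norm(j.apply([1,0,0])[:2])
  a=ik(*jugtool(lip-j.apply([82,0,75]),yaw,tip),q1,g); q1=a[0]; print(L,tip,a[0].round(2),np.round(a[1:],1))
E
```

```text
30 -91 local [ 0.1   0.69  0.17  2.16 -1.41  0.05 -0.31] [18.7 13.2] | multi
30 19 local [ 0.14  0.93  0.14  1.96 -1.41  0.05 -0.31] [20.3 15.9] | multi [0.26, 1.03, -0.03, 2.34, 3.04, 0.75, 1.57] [-0.25, 1.32, 1.08, 2.32, 3.99, 1.18, 0.38] [0.13, 1.04, 0.2, 2.33, 3.28, 0.75, 1.29]
22 -91 local [ 0.13  0.7   0.14  2.15 -1.41  0.05 -0.29] [7.3 5.2] | multi [-0.35, 1.2, 1.47, 2.27, 4.54, 1.26, 0.07] [0.25, 0.72, -0.02, 2.31, 2.93, 0.27, 1.68] [0.29, 0.72, -0.09, 2.31, 2.77, 0.29, 1.84]
22 19 local [ 0.16  0.94  0.11  1.97 -1.41  0.05 -0.29] [11.7  9.1] | multi [0.19, 0.98, 0.11, 2.21, 3.26, 0.42, 1.34] [-0.32, 1.51, 1.47, 2.19, 4.32, 1.44, -0.01] [0.67, 1.13, -0.86, 2.23, 2.11, 0.9, 2.62]
18 -91 local [ 0.14  0.71  0.13  2.14 -1.41  0.05 -0.29] [1.7 1.2] | multi [0.53, 0.75, -0.53, 2.24, 1.81, 0.42, 2.78] [-0.06, 0.76, 0.52, 2.17, 4.55, 0.33, 0.05] [0.21, 0.71, 0.07, 2.19, 3.4, 0.07, 1.22]
18 19 local [ 0.17  0.94  0.1   1.98 -1.41  0.05 -0.29] [7.4 5.7] | multi [-0.28, 1.3, 1.16, 2.12, 4.39, 1.06, 0.03] [0.12, 0.97, 0.23, 2.13, 3.7, 0.3, 0.89] [0.32, 0.96, -0.12, 2.16, 2.72, 0.31, 1.9
[... 1114 characters left out ...]
 0.02, 1.92, -0.04, 0.19, -1.66] [0.1, 0.97, 0.24, 1.89, -0.76, 0.28, -0.95] [-0.12, 1.09, 0.73, 1.89, -1.31, 0.65, -0.45]
10 0 [ 0.03  0.88  0.07  1.75 -0.45  0.55  0.38] [0. 0.]
10 35 [-0.59  0.88  0.67  1.61 -0.1   0.86 -0.12] [0. 0.]
10 50 [-0.76  0.97  0.82  1.49  0.03  1.06 -0.25] [0. 0.]
10 60 [-0.84  1.05  0.89  1.4   0.1   1.2  -0.31] [0. 0.]
10 70 [-0.9   1.14  0.95  1.3   0.16  1.34 -0.34] [0. 0.]
18 0 [ 0.17  0.9  -0.07  1.75 -0.5   0.57  0.48] [0. 0.]
18 35 [-0.47  0.81  0.55  1.63 -0.13  0.83 -0.07] [0. 0.]
18 50 [-0.68  0.88  0.72  1.52  0.01  1.02 -0.23] [0. 0.]
18 60 [-0.78  0.96  0.79  1.42  0.09  1.16 -0.31] [0. 0.]
18 70 [-0.85  1.04  0.85  1.32  0.15  1.31 -0.36] [0. 0.]
```

```bash
sed -i 's/^LEAN=30/LEAN=6/' h.py
python3 - <<'E'
from h import *
AX=[595.2,-180.6,4]; P=jugtool(AX,-19.8,0,-91); print(P[0])
rows([P]); rows([jugtool(AX,-19.8,0,19)],P)
E
```

```text
[ 498.74834579 -145.87526778  137.50149248]
[-0.1462, 0.1021, 0.3474] [-0.0523, -0.1294, 0.1571]
[0.0, -0.0, 0.3667] [0.0, 0.0, 0.0]
```

>>> step_arm(steps=[{"gripper": 0.2,"linear": [-0.146,0.102,0.347],"twist": [-0.052,-0.129,0.157]},{"gripper": 0.2,"linear": [-0.146,0.102,0.347],"twist": [-0.052,-0.129,0.157]},{"gripper": 0.2,"linear": [-0.146,0.102,0.347],"twist": [-0.052,-0.129,0.157]},{"gripper": 0.2,"linear": [-0.146,0.102,0.347],"twist": [-0.052,-0.129,0.157]},{"gripper": 0.2,"linear": [-0.146,0.102,0.347],"twist": [-0.052,-0.129,0.157]},{"gripper": 0.2,"linear": [-0.146,0.102,0.347],"twist": [-0.052,-0.129,0.157]},{"gripper": 0.2,"linear": [-0.146,0.102,0.347],"twist": [-0.052,-0.129,0.157]},{"gripper": 0.2,"linear": [-0.146,0.102,0.347],"twist": [-0.052,-0.129,0.157]}])

```text
time: 6.58
tcp_pos: [500.8, -145.2, 137.4]
tcp_rot: [3.14, -0.109, -0.335]
wrist_force: [-0.4, -0.4, 0.9]
grip_width: 51.0
grip_force: 0.0
```

Run:
```python
from h import *
p,R,s=cur();print(p,s['joints'].round(2),s['wrist_force'].round(1))
AX=[595.2,-180.6,4]
rows([jugtool(AX,-19.8,0,d) for d in(-91,19)])
w=snap('wrist','w3.png')['img'];c=snap('scene','s3.png')['img']
x=np.hstack([cv2.resize(w,(480,360)),cv2.resize(c[150:270,210:310],(300,360))])
cv2.imwrite('pics/c3.png',(255*(x[:,:,::-1]/255)**.5).astype(np.uint8))
# handle expected in wrist cam
h=np.array(AX)+Ro.from_euler('z',-19.8,degrees=True).apply([-93,0,43])
S=load('w3.png.npz'[:-4]);X=S['R']@h+S['t'];th=np.arctan2(np.hypot(X[0],X[1]),X[2]);K=S['intrinsics'];print('pix',(K[:2,2]+K[0,0]*th*X[:2]/np.hypot(X[0],X[1]))*.75)
```

```text
[ 500.84687798 -145.17713145  137.41612111] [ 0.02  0.77  0.35  1.92 -0.57  0.44 -1.13] [-0.4 -0.4  0.9]
[-0.0058, 0.0045, -0.0009] [0.0001, -0.0015, 0.0035]
[-0.0075, 0.0044, 0.3657] [0.0001, -0.0015, 0.0035]
pix [242.87216538 181.02204398]
```

View pics/c3.png

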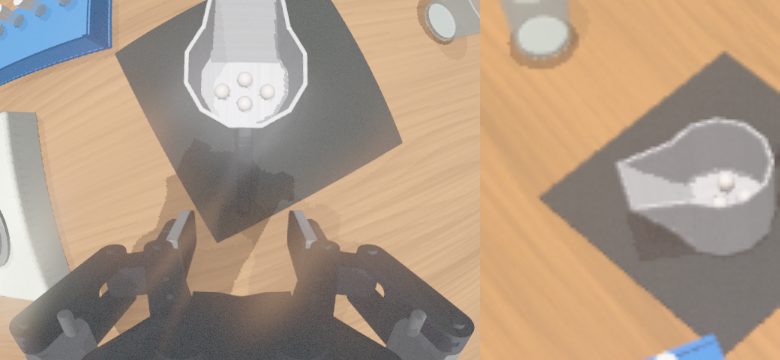

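The wrist view shows the handle along column 244 below the rim, centred between the fingers (175–310), and the four balls in the jug. I'll descend and grip.

>>> step_arm(steps=[{"gripper": 0.2,"linear": [-0.006,0.0045,0.08],"twist": [0,-0.0015,0.0035]},{"gripper": 0.2,"linear": [-0.0065,0.0045,0.17],"twist": [0,-0.0015,0.0035]},{"gripper": 0.2,"linear": [-0.007,0.0045,0.26],"twist": [0,-0.0015,0.0035]},{"gripper": 0.2,"linear": [-0.0075,0.0045,0.33],"twist": [0,-0.0015,0.0035]},{"gripper": 0.2,"linear": [-0.0075,0.0045,0.3655],"twist": [0,-0.0015,0.0035]},{"gripper": 0.2,"linear": [-0.0075,0.0045,0.3655],"twist": [0,-0.0015,0.0035]},{"gripper": -0.5,"linear": [-0.0075,0.0045,0.3655],"twist": [0,-0.0015,0.0035]}], grip_force=40)

```text
time: 7.27
tcp_pos: [508.3, -151.6, 29.1]
tcp_rot: [-3.141, -0.103, -0.352]
wrist_force: [0.6, 0.0, 0.9]
grip_width: 40.6
grip_force: 0.0
```

Run:
```python
from h import *
p,R,s=cur();print(p,s['joints'].round(2),s['wrist_force'].round(1),s['grip_width'],s['grip_force'])
w=snap('wrist','w4.png')['img'];x=cv2.resize(w,(640,480))
cv2.imwrite('pics/c4.png',(255*(x[:,:,::-1]/255)**.4).astype(np.uint8))
```

```text
[ 508.26463104 -151.62816004   29.10797226] [ 0.14  0.96  0.16  1.94 -0.66  0.19 -1.06] [0.6 0.  0.9] 40.56704093544079 0.0
```

View pics/c4.png

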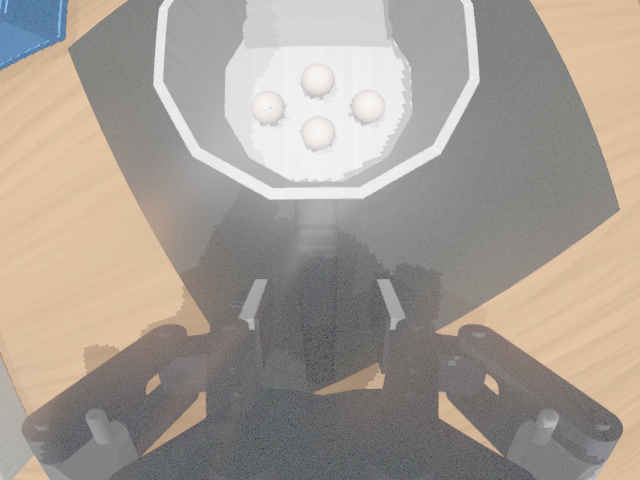

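The handle, at column 318, lies midway between the pads (250 and 390). Closing.

>>> step_arm(steps=[{"gripper": -1,"linear": [0,0,0],"twist": [0,0,0]},{"gripper": -1,"linear": [0,0,0],"twist": [0,0,0]},{"gripper": -1,"linear": [0,0,0],"twist": [0,0,0]},{"gripper": -1,"linear": [0,0,0],"twist": [0,0,0]},{"gripper": -1,"linear": [0,0,0],"twist": [0,0,0]},{"gripper": -1,"linear": [0,0,0],"twist": [0,0,0]}], grip_force=90)

```text
time: 7.82
tcp_pos: [508.9, -151.0, 29.5]
tcp_rot: [3.141, -0.104, -0.351]
wrist_force: [-3.0, 1.5, 10.5]
grip_width: 10.1
grip_force: 88.1
```

Run:
```python
from kin import *
p,R,s=cur();print(p,s['joints'].round(2),s['wrist_force'].round(1),s['grip_width'],s['grip_force'])
g=np.load('g.npy'); AX=np.array([595.2,-180.6,4]); q=s['joints']
# waypoints: lift, turn
jar=np.array([556.8,179.7,125.])
def over(yaw,tip,back,z):
    j=r('z',np.radians(yaw))*r('y',np.radians(tip)); u=np.array([np.cos(np.radians(yaw)),np.sin(np.radians(yaw)),0])
    return jugtool(jar-back*u+[0,0,z]-j.apply([82,0,75]),yaw,tip)
W=[jugtool(AX+[0,0,100],-19.8,0),jugtool([560,-80,140],35,0),jugtool([548,0,150],85,10),over(85,35,100,40),over(85,40,25,30),over(85,40,25,8),over(85,55,20,15),over(85,70,20,15)]
for w in W: a=ik(*w,q,g); q=a[0]; print(w[0].round(),q.round(2),np.round(a[1:],1))
rows([W[0]]);[rows([b],a) for a,b in zip(W,W[1:])]
```

```text
[ 508.92538819 -150.99730072   29.52509081] [ 0.14  0.96  0.16  1.94 -0.66  0.19 -1.06] [-3.   1.5 10.5] 10.145693183171483 88.12986731529236
[ 510. -150.  128.] [ 0.04  0.79  0.34  1.87 -0.54  0.46 -1.16] [0. 0.]
[ 485. -132.  164.] [ 0.24  0.68  0.03  1.89 -0.21  0.51 -0.52] [0. 0.]
[541. -85. 190.] [ 0.08  0.72 -0.04  1.65  0.14  0.78 -0.14] [0. 0.]
[533. -90. 223.] [-0.3   0.75  0.26  1.66  0.42  0.89 -0.47] [0. 0.]
[540. -10. 227.] [-0.48  0.8   0.29  1.56  0.41  1.05 -0.59] [0. 0.]
[540. -10. 205.] [-0.48  0.83  0.29  1.59  0.41  1.   -0.61] [0. 0.]
[543.  19. 253.] [-0.64  0.91  0.38  1.44  0.49  1.27 -0.68] [0. 0.]
[546.  53. 285.] [-0.75  1.03  0.46  1.29  0.56  1.51 -0.69] [0. 0.]
[0.0348, -0.0045, -0.3267] [0.0003, 0.0001, -0.0016]
[-0.0824, -0.0279, -0.1293] [0.0318, -0.0, -0.3028]
[0.248, -0.0232, -0.0592] [0.0049, -0.052, -0.2781]
[-0.0266, -0.023, -0.1084] [0.0, -0.1389, 0.0]
[0.2276, -0.0, -0.144] [0.0, -0.0278, 0.0]
[0.041, -0.0, 0.0608] [0.0, 0.0, 0.0]
[-0.0071, -0.0, -0.1854] [-0.0, -0.0833, -0.0]
[-0.0079, 0.0, -0.1567] [-0.0, -0.0833, -0.0]
```

>>> step_arm(steps=[{"gripper": -1,"linear": [0.003,0,-0.03],"twist": [0,0,0]},{"gripper": -1,"linear": [0.009,0,-0.08],"twist": [0,0,0]},{"gripper": -1,"linear": [0.015,0,-0.14],"twist": [0,0,0]},{"gripper": -1,"linear": [0.021,0,-0.2],"twist": [0,0,0]},{"gripper": -1,"linear": [0.028,0,-0.27],"twist": [0,0,0]},{"gripper": -1,"linear": [0.034,0,-0.327],"twist": [0,0,0]},{"gripper": -1,"linear": [0.034,0,-0.327],"twist": [0,0,0]},{"gripper": -1,"linear": [0.034,0,-0.327],"twist": [0,0,0]}])

```text
time: 8.48
tcp_pos: [508.8, -150.7, 128.0]
tcp_rot: [3.141, -0.104, -0.351]
wrist_force: [-0.0, 0.6, -2.8]
grip_width: 10.5
grip_force: 87.9
```

Run:
```python
from h import *
p,R,s=cur();print(p,s['joints'].round(2),s['wrist_force'].round(1),s['grip_width'],s['grip_force'])
w=snap('wrist','w5.png')['img'];c=snap('scene','s5.png')['img']
x=np.hstack([cv2.resize(w,(480,360)),cv2.resize(c[150:270,210:310],(300,360))])
cv2.imwrite('pics/c5.png',(255*(x[:,:,::-1]/255)**.45).astype(np.uint8))
rows([jugtool([560,-80,140],35,0)])
```

```text
[ 508.81018311 -150.71750468  127.95760281] [ 0.03  0.79  0.35  1.89 -0.58  0.45 -1.13] [-0.   0.6 -2.8] 10.54659771234641 87.88687705993652
[-0.0795, -0.032, -0.1337] [0.0317, 0.0009, -0.3045]
```

View pics/c5.png

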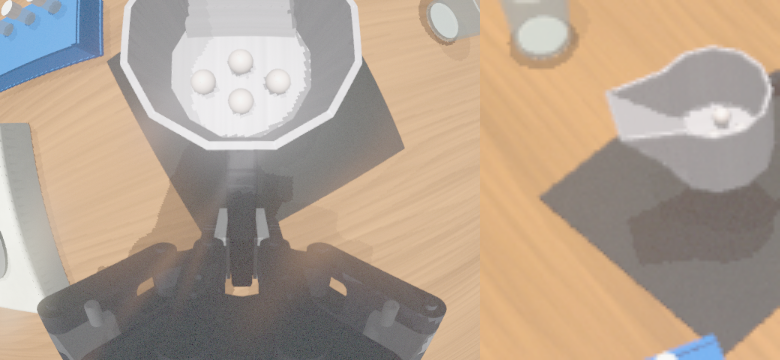

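The jug is held level, its rim's bottom edge at row 148, with all four balls inside. Now turn it toward the jar.

>>> step_arm(steps=[{"gripper": -1,"linear": [-0.008,-0.003,-0.013],"twist": [0.003,0,-0.03]},{"gripper": -1,"linear": [-0.016,-0.006,-0.027],"twist": [0.006,0,-0.061]},{"gripper": -1,"linear": [-0.024,-0.01,-0.04],"twist": [0.0095,0,-0.091]},{"gripper": -1,"linear": [-0.032,-0.013,-0.053],"twist": [0.0127,0,-0.122]},{"gripper": -1,"linear": [-0.04,-0.016,-0.067],"twist": [0.016,0,-0.152]},{"gripper": -1,"linear": [-0.048,-0.019,-0.08],"twist": [0.019,0,-0.183]},{"gripper": -1,"linear": [-0.056,-0.022,-0.094],"twist": [0.022,0.001,-0.213]},{"gripper": -1,"linear": [-0.064,-0.026,-0.107],"twist": [0.025,0.001,-0.244]},{"gripper": -1,"linear": [-0.072,-0.029,-0.12],"twist": [0.0285,0.001,-0.274]},{"gripper": -1,"linear": [-0.0795,-0.032,-0.134],"twist": [0.0317,0.001,-0.3045]}])

```text
time: 9.42
tcp_pos: [485.2, -132.4, 164.0]
tcp_rot: [-3.141, -0.105, 0.615]
wrist_force: [0.2, -0.3, -2.6]
grip_width: 10.6
grip_force: 87.9
```

Run:
```python
from h import *
p,R,s=cur();print(p,s['joints'].round(2),s['wrist_force'].round(1),s['grip_width'])
rows([jugtool([548,0,150],85,10)])
```

```text
[ 485.19752821 -132.41843094  164.01435173] [ 0.23  0.68  0.05  1.9  -0.23  0.5  -0.5 ] [ 0.2 -0.3 -2.6] 10.55996644187947
[0.2492, -0.0224, -0.0594] [0.0048, -0.052, -0.2768]
```

>>> step_arm(steps=[{"gripper": -1,"linear": [0.025,-0.002,-0.006],"twist": [0,-0.005,-0.028]},{"gripper": -1,"linear": [0.05,-0.004,-0.012],"twist": [0.001,-0.01,-0.055]},{"gripper": -1,"linear": [0.075,-0.007,-0.018],"twist": [0.001,-0.016,-0.083]},{"gripper": -1,"linear": [0.1,-0.009,-0.024],"twist": [0.002,-0.021,-0.111]},{"gripper": -1,"linear": [0.125,-0.011,-0.03],"twist": [0.002,-0.026,-0.138]},{"gripper": -1,"linear": [0.15,-0.013,-0.036],"twist": [0.003,-0.031,-0.166]},{"gripper": -1,"linear": [0.174,-0.016,-0.042],"twist": [0.003,-0.036,-0.194]},{"gripper": -1,"linear": [0.199,-0.018,-0.048],"twist": [0.004,-0.042,-0.221]},{"gripper": -1,"linear": [0.224,-0.02,-0.053],"twist": [0.004,-0.047,-0.249]},{"gripper": -1,"linear": [0.249,-0.022,-0.059],"twist": [0.005,-0.052,-0.277]}])

```text
time: 10.25
tcp_pos: [541.3, -85.2, 189.3]
tcp_rot: [-3.141, 0.07, 1.484]
wrist_force: [-1.0, -0.2, -3.5]
grip_width: 10.7
grip_force: 87.9
```

```bash
cat >> h.py <<'E'
jar=np.array([556.8,179.7,125.])
def over(yaw,tip,back,z):
    j=Ro.from_euler('z',yaw,degrees=True)*Ro.from_euler('y',tip,degrees=True); u=np.array([np.cos(np.radians(yaw)),np.sin(np.radians(yaw)),0])
    return jugtool(jar-back*u+[0,0,z]-j.apply([82,0,75]),yaw,tip)
E
python3 - <<'E'
from h import *
p,R,s=cur();print(p,s['joints'].round(2),s['wrist_force'].round(1),s['grip_width'])
rows([over(85,25,80,45),over(85,40,25,35)])
E
```

```text
[541.27248372 -85.21831439 189.25171891] [ 0.07  0.72 -0.03  1.65  0.13  0.78 -0.13] [-1.  -0.2 -3.5] 10.684040790375976
[0.0213, -0.0254, -0.0273] [-0.0003, -0.0832, 0.0002]
[0.2394, -0.0254, -0.1604] [-0.0002, -0.1665, 0.0003]
```

>>> step_arm(steps=[{"gripper": -1,"linear": [0.007,-0.008,-0.009],"twist": [0,-0.028,0]},{"gripper": -1,"linear": [0.014,-0.017,-0.018],"twist": [0,-0.056,0]},{"gripper": -1,"linear": [0.021,-0.0254,-0.027],"twist": [0,-0.083,0]},{"gripper": -1,"linear": [0.064,-0.0254,-0.054],"twist": [0,-0.1,0]},{"gripper": -1,"linear": [0.108,-0.0254,-0.08],"twist": [0,-0.117,0]},{"gripper": -1,"linear": [0.152,-0.0254,-0.107],"twist": [0,-0.133,0]},{"gripper": -1,"linear": [0.195,-0.0254,-0.134],"twist": [0,-0.15,0]},{"gripper": -1,"linear": [0.239,-0.0254,-0.16],"twist": [0,-0.1665,0]},{"gripper": -1,"linear": [0.239,-0.0254,-0.16],"twist": [0,-0.1665,0]},{"gripper": -1,"linear": [0.239,-0.0254,-0.16],"twist": [0,-0.1665,0]}])

```text
time: 11.08
tcp_pos: [540.4, -9.0, 231.7]
tcp_rot: [-3.14, 0.593, 1.483]
wrist_force: [-0.0, -0.5, -3.3]
grip_width: 10.4
grip_force: 88.0
```

Run:
```python
from h import *
p,R,s=cur();print(p,s['joints'].round(2),s['wrist_force'].round(1),s['grip_width'])
c=snap('scene','s6.png')['img'];t=snap('top','t6.png')['img']
x=np.hstack([cv2.resize(c[200:350,310:460],(400,400),interpolation=2),cv2.resize(t[190:340,160:310],(400,400),interpolation=2)])
cv2.imwrite('pics/c6.png',(255*(x[:,:,::-1]/255)**.6).astype(np.uint8))
S,T=load('s6.png'),load('t6.png')
lip=jar-25*np.array([np.cos(np.radians(85)),np.sin(np.radians(85)),0])+[0,0,35]
print('lip exp scene crop',(proj(S,lip)-[310,200])*8/3,'top',(proj(T,lip)-[160,190])*8/3,'jar',(proj(S,jar)-[310,200])*8/3,(proj(T,jar)-[160,190])*8/3)
rows([over(85,40,25,z) for z in(15,10,5,0)])
```

```text
[540.38087031  -8.96813708 231.67945171] [-0.5   0.8   0.32  1.54  0.38  1.06 -0.56] [-0.  -0.5 -3.3] 10.386141054539255
lip exp scene crop [213.61292256 186.82346528] top [189.96299918 208.7755583 ] jar [226.44545219 228.82663217] [163.4414629  215.96316669]
[0.0405, -0.0002, 0.0536] [-0.0009, -0.0002, -0.0011]
[0.0498, -0.0002, 0.0674] [-0.0009, -0.0002, -0.0011]
[0.0591, -0.0002, 0.0812] [-0.0009, -0.0002, -0.0011]
[0.0684, -0.0002, 0.0951] [-0.0009, -0.0002, -0.0011]
```

View pics/c6.png

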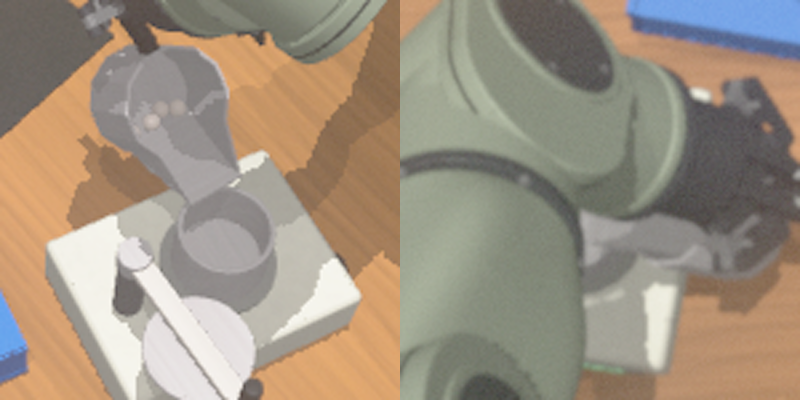

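The scene crop shows the lip edge from (180,200) to (243,180), which matches the prediction. The balls are at (165,110), the jar mouth at (222,230), and the cover is well clear. I'll lower the jug onto the rim slowly.

>>> step_arm(steps=[{"gripper": -1,"linear": [0.01,0,0.014],"twist": [0,0,0]},{"gripper": -1,"linear": [0.02,0,0.028],"twist": [0,0,0]},{"gripper": -1,"linear": [0.03,0,0.041],"twist": [0,0,0]},{"gripper": -1,"linear": [0.039,0,0.052],"twist": [0,0,0]},{"gripper": -1,"linear": [0.043,0,0.059],"twist": [0,0,0]},{"gripper": -1,"linear": [0.046,0,0.062],"twist": [0,0,0]},{"gripper": -1,"linear": [0.046,0,0.062],"twist": [0,0,0]}])

```text
time: 11.77
tcp_pos: [540.5, -9.2, 209.5]
tcp_rot: [3.141, 0.593, 1.48]
wrist_force: [-0.5, 0.4, -3.2]
grip_width: 10.4
grip_force: 88.0
```

>>> step_arm(steps=[{"gripper": -1,"linear": [0.002,0,0.003],"twist": [0,0,0]},{"gripper": -1,"linear": [0.0037,0,0.0055],"twist": [0,0,0]},{"gripper": -1,"linear": [0.0055,0,0.008],"twist": [0,0,0]},{"gripper": -1,"linear": [0.0055,0,0.008],"twist": [0,0,0]}])

```text
time: 12.1
tcp_pos: [540.6, -9.2, 206.8]
tcp_rot: [3.141, 0.593, 1.479]
wrist_force: [0.6, -0.1, -3.2]
grip_width: 10.4
grip_force: 88.0
```

>>> step_arm(steps=[{"gripper": -1,"linear": [0.002,0,0.003],"twist": [0,0,0]},{"gripper": -1,"linear": [0.0037,0,0.0055],"twist": [0,0,0]},{"gripper": -1,"linear": [0.0037,0,0.0055],"twist": [0,0,0]},{"gripper": -1,"linear": [0.0037,0,0.0055],"twist": [0,0,0]}])

```text
time: 12.43
tcp_pos: [540.6, -9.2, 204.9]
tcp_rot: [3.141, 0.593, 1.479]
wrist_force: [0.4, 0.2, -3.1]
grip_width: 10.6
grip_force: 88.1
```

>>> step_arm(steps=[{"gripper": -1,"linear": [0.0037,0,0.0055],"twist": [0,0,0]},{"gripper": -1,"linear": [0.0037,0,0.0055],"twist": [0,0,0]},{"gripper": -1,"linear": [0.0037,0,0.0055],"twist": [0,0,0]}])

```text
time: 12.68
tcp_pos: [540.6, -9.6, 203.2]
tcp_rot: [3.14, 0.594, 1.479]
wrist_force: [-1.0, -3.2, 3.6]
grip_width: 10.6
grip_force: 88.7
```

Contact is about 7 N. I'll hold briefly.

>>> step_arm(steps=[{"gripper": -1,"linear": [0,0,0],"twist": [0,0,0]},{"gripper": -1,"linear": [0,0,0],"twist": [0,0,0]},{"gripper": -1,"linear": [0,0,0],"twist": [0,0,0]},{"gripper": -1,"linear": [0,0,0],"twist": [0,0,0]}])

```text
time: 13.02
tcp_pos: [540.6, -9.5, 203.1]
tcp_rot: [3.141, 0.594, 1.479]
wrist_force: [-1.0, -4.9, 3.9]
grip_width: 10.4
grip_force: 88.7
```

Run:
```python
from h import *
p,R,s=cur();print(p,s['joints'].round(2),s['wrist_force'].round(1),s['grip_width'])
rows([over(85,40,25,14),over(85,44,24,14),over(85,48,23,14),over(85,52,22,14)]);print()
rows([over(85,t,21,12) for t in(55,58,61,64,67,70)])
```

```text
[540.59403397  -9.54762221 203.10598919] [-0.5   0.84  0.32  1.57  0.38  1.   -0.59] [-1.  -4.9  3.9] 10.446623655778593
[-0.016, -0.0011, -0.0218] [-0.0005, 0.0, -0.0012]
[-0.0194, -0.0012, -0.0652] [-0.0005, -0.0222, -0.0012]
[-0.0198, -0.0013, -0.1089] [-0.0006, -0.0444, -0.0012]
[-0.0173, -0.0013, -0.1527] [-0.0006, -0.0666, -0.0012]

[-0.0092, -0.0014, -0.1805] [-0.0007, -0.0833, -0.0012]
[-0.0058, -0.0015, -0.2118] [-0.0007, -0.1, -0.0011]
[-0.0008, -0.0015, -0.2429] [-0.0007, -0.1166, -0.0011]
[0.0058, -0.0016, -0.2737] [-0.0007, -0.1333, -0.0011]
[0.014, -0.0017, -0.304] [-0.0008, -0.15, -0.0011]
[0.0237, -0.0018, -0.334] [-0.0008, -0.1666, -0.0011]
```

>>> step_arm(steps=[{"gripper": -1,"linear": [-0.008,0,-0.011],"twist": [0,0,0]},{"gripper": -1,"linear": [-0.016,-0.001,-0.022],"twist": [0,0,-0.001]},{"gripper": -1,"linear": [-0.0194,-0.001,-0.065],"twist": [0,-0.022,-0.001]},{"gripper": -1,"linear": [-0.0198,-0.001,-0.109],"twist": [0,-0.044,-0.001]},{"gripper": -1,"linear": [-0.0173,-0.001,-0.153],"twist": [0,-0.067,-0.001]},{"gripper": -1,"linear": [-0.009,-0.001,-0.18],"twist": [0,-0.083,-0.001]},{"gripper": -1,"linear": [-0.006,-0.001,-0.212],"twist": [0,-0.1,-0.001]},{"gripper": -1,"linear": [-0.001,-0.002,-0.243],"twist": [0,-0.117,-0.001]},{"gripper": -1,"linear": [0.006,-0.002,-0.274],"twist": [0,-0.133,-0.001]},{"gripper": -1,"linear": [0.014,-0.002,-0.304],"twist": [0,-0.15,-0.001]}])

```text
time: 13.85
tcp_pos: [544.9, 46.1, 276.5]
tcp_rot: [-3.138, 1.065, 1.486]
wrist_force: [1.2, -0.5, -3.3]
grip_width: 10.7
grip_force: 88.2
```

>>> step_arm(steps=[{"gripper": -1,"linear": [0,0,0],"twist": [0,0,0]},{"gripper": -1,"linear": [0.01,0,-0.03],"twist": [0,-0.016,0]},{"gripper": -1,"linear": [0.01,0,-0.03],"twist": [0,-0.016,0]},{"gripper": -1,"linear": [0.01,0,-0.03],"twist": [0,-0.016,0]},{"gripper": -1,"linear": [0.01,0,-0.03],"twist": [0,-0.016,0]},{"gripper": -1,"linear": [0.01,0,-0.03],"twist": [0,-0.016,0]}])

```text
time: 14.35
tcp_pos: [545.7, 53.6, 278.3]
tcp_rot: [-3.139, 1.113, 1.483]
wrist_force: [-0.2, -0.8, -2.8]
grip_width: 10.5
grip_force: 88.3
```

Run:
```python
from h import *
p,R,s=cur();print(p,s['joints'].round(2),s['wrist_force'].round(1),s['tcp_rot'])
c=snap('scene','s7.png')['img']
x=cv2.resize(c[190:350,300:460],(560,560),interpolation=2)
cv2.imwrite('pics/c7.png',(255*(x[:,:,::-1]/255)**.5).astype(np.uint8))
```

```text
[545.70665764  53.61010684 278.27553309] [-0.77  1.04  0.49  1.28  0.53  1.51 -0.67] [-0.2 -0.8 -2.8] [-3.13921076  1.11276123  1.48306896]
```

View pics/c7.png

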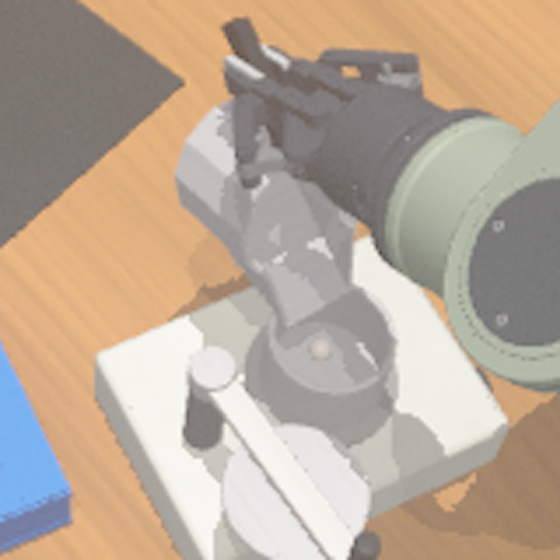

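One ball is visible in the jar at (320,348), and the wrist weight fell by about 0.5 N, which suits four balls. I'll hold a little longer, then tip back to check.

>>> step_arm(steps=[{"gripper": -1,"linear": [0,0,0],"twist": [0,0,0]},{"gripper": -1,"linear": [0,0,0],"twist": [0,0,0]},{"gripper": -1,"linear": [0,0,0],"twist": [0,0,0]},{"gripper": -1,"linear": [0,0,0],"twist": [0,0,0]},{"gripper": -1,"linear": [0,0,0],"twist": [0,0,0]},{"gripper": -1,"linear": [0,0,0],"twist": [0,0,0]},{"gripper": -1,"linear": [0,0,0],"twist": [0,0,0]},{"gripper": -1,"linear": [0,0,0],"twist": [0,0,0]}])

```text
time: 15.07
tcp_pos: [545.7, 54.4, 277.9]
tcp_rot: [-3.138, 1.115, 1.485]
wrist_force: [-1.0, 0.2, -1.4]
grip_width: 10.3
grip_force: 88.3
```

Run:
```python
from h import *
print(cur()[2]['wrist_force'])
rows([over(85,64,23,18),over(85,58,25,22),over(85,52,25,26),over(85,46,25,30),over(85,40,25,35)])
```

```text
[-1.02153656  0.1727386  -1.43940797]
[-0.0224, 0.0005, 0.0587] [-0.0007, 0.0325, 0.0002]
[-0.0165, 0.0007, 0.1182] [-0.0007, 0.0659, 0.0002]
[-0.0017, 0.0008, 0.1693] [-0.0007, 0.0992, 0.0001]
[0.019, 0.0009, 0.2172] [-0.0007, 0.1325, 0.0001]
[0.0421, 0.001, 0.2599] [-0.0007, 0.1659, 0.0]
```

>>> step_arm(steps=[{"gripper": -1,"linear": [-0.0224,0,0.0587],"twist": [0,0.0325,0]},{"gripper": -1,"linear": [-0.0165,0,0.118],"twist": [0,0.066,0]},{"gripper": -1,"linear": [-0.002,0,0.169],"twist": [0,0.099,0]},{"gripper": -1,"linear": [0.019,0,0.217],"twist": [0,0.1325,0]},{"gripper": -1,"linear": [0.042,0,0.26],"twist": [0,0.166,0]},{"gripper": -1,"linear": [0.042,0,0.26],"twist": [0,0.166,0]},{"gripper": -1,"linear": [0.042,0,0.26],"twist": [0,0.166,0]}])

```text
time: 15.65
tcp_pos: [539.7, -11.5, 233.0]
tcp_rot: [-3.141, 0.593, 1.479]
wrist_force: [-0.3, 0.7, -2.2]
grip_width: 10.1
grip_force: 88.1
```

Run:
```python
from h import *
p,R,s=cur();print(p,s['joints'].round(2),s['wrist_force'].round(1),s['tcp_rot'])
c=snap('scene','s8.png')['img'];t=snap('top','t8.png')['img'];w=snap('wrist','w8.png')['img']
x=np.hstack([cv2.resize(c[200:350,310:460],(480,480),interpolation=2),np.vstack([cv2.resize(w,(320,240)),cv2.resize(t[200:320,170:330],(320,240))])])
cv2.imwrite('pics/c8.png',(255*(x[:,:,::-1]/255)**.5).astype(np.uint8))
rows([over(85,25,80,45),jugtool([548,0,150],85,10)])
```

```text
[539.73145067 -11.47731336 232.99379917] [-0.49  0.8   0.32  1.55  0.38  1.06 -0.56] [-0.3  0.7 -2.2] [-3.14063151  0.59302067  1.47945439]
[-0.125, 0.0013, 0.2253] [-0.0006, 0.0835, 0.0002]
[-0.1303, 0.0243, 0.2587] [-0.0007, 0.1669, 0.0002]
```

View pics/c8.png

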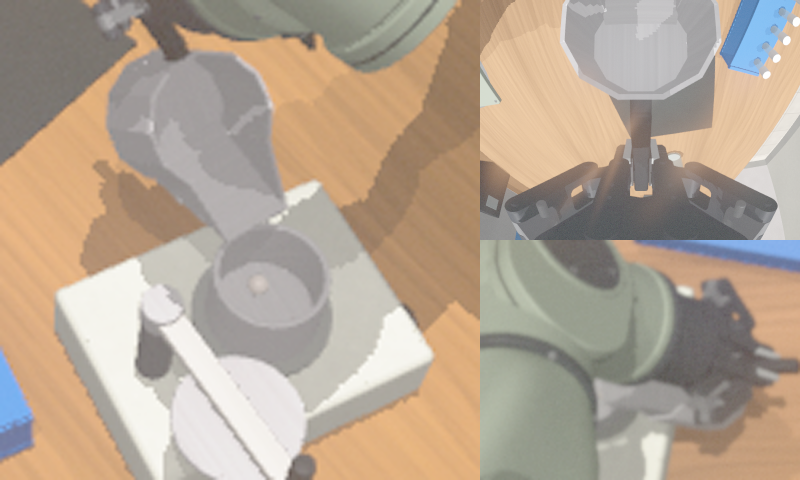

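The wrist view at upper right shows the jug's floor empty. One ball is visible in the jar at (258,285), none lie on the mill, and the rest should be behind the jar's near wall. Next I'll carry the jug back to its old place.

>>> step_arm(steps=[{"gripper": -1,"linear": [-0.025,0,0.045],"twist": [0,0.016,0]},{"gripper": -1,"linear": [-0.05,0,0.09],"twist": [0,0.033,0]},{"gripper": -1,"linear": [-0.075,0,0.135],"twist": [0,0.05,0]},{"gripper": -1,"linear": [-0.1,0,0.18],"twist": [0,0.067,0]},{"gripper": -1,"linear": [-0.125,0.001,0.225],"twist": [0,0.083,0]},{"gripper": -1,"linear": [-0.127,0.01,0.237],"twist": [0,0.112,0]},{"gripper": -1,"linear": [-0.129,0.017,0.248],"twist": [0,0.14,0]},{"gripper": -1,"linear": [-0.13,0.024,0.259],"twist": [0,0.167,0]},{"gripper": -1,"linear": [-0.13,0.024,0.259],"twist": [0,0.167,0]}])

```text
time: 16.55
tcp_pos: [540.0, -89.8, 189.3]
tcp_rot: [-3.14, 0.066, 1.476]
wrist_force: [-0.4, -2.8, -2.8]
grip_width: 10.7
grip_force: 88.0
```

Run:
```python
from h import *
A=jugtool([560,-80,140],35,0); B=(np.array([508.8,-150.7,128]),Ro.from_euler('xyz',[3.141,-.104,-.351])); 
print(cur()[0],cur()[2]['joints'].round(2));rows([A]);rows([B],A)
```

```text
[540.01319565 -89.77200674 189.28347082] [ 0.08  0.72 -0.03  1.65  0.12  0.78 -0.12]
[-0.1521, -0.1676, 0.0945] [-0.006, 0.0512, 0.2757]
[0.0157, 0.0952, 0.1227] [-0.0321, -0.0003, 0.3045]
```

>>> step_arm(steps=[{"gripper": -1,"linear": [-0.019,-0.021,0.012],"twist": [-0.001,0.006,0.034]},{"gripper": -1,"linear": [-0.038,-0.042,0.024],"twist": [-0.001,0.013,0.069]},{"gripper": -1,"linear": [-0.057,-0.063,0.035],"twist": [-0.002,0.019,0.103]},{"gripper": -1,"linear": [-0.076,-0.084,0.047],"twist": [-0.003,0.026,0.138]},{"gripper": -1,"linear": [-0.095,-0.105,0.059],"twist": [-0.004,0.032,0.172]},{"gripper": -1,"linear": [-0.114,-0.126,0.071],"twist": [-0.005,0.038,0.207]},{"gripper": -1,"linear": [-0.133,-0.147,0.083],"twist": [-0.005,0.045,0.241]},{"gripper": -1,"linear": [-0.152,-0.1676,0.0945],"twist": [-0.006,0.051,0.2757]},{"gripper": -1,"linear": [-0.152,-0.1676,0.0945],"twist": [-0.006,0.051,0.2757]}])

```text
time: 17.3
tcp_pos: [484.5, -129.2, 163.7]
tcp_rot: [3.141, -0.101, 0.61]
wrist_force: [-1.0, -1.1, -2.1]
grip_width: 10.8
grip_force: 88.1
```

>>> step_arm(steps=[{"gripper": -1,"linear": [0.0015,0.0095,0.012],"twist": [-0.003,0,0.03]},{"gripper": -1,"linear": [0.003,0.019,0.025],"twist": [-0.006,0,0.061]},{"gripper": -1,"linear": [0.005,0.0285,0.037],"twist": [-0.01,0,0.091]},{"gripper": -1,"linear": [0.006,0.038,0.049],"twist": [-0.013,0,0.122]},{"gripper": -1,"linear": [0.008,0.0475,0.061],"twist": [-0.016,0,0.152]},{"gripper": -1,"linear": [0.0095,0.057,0.074],"twist": [-0.019,0,0.183]},{"gripper": -1,"linear": [0.011,0.0665,0.086],"twist": [-0.022,0,0.213]},{"gripper": -1,"linear": [0.0125,0.076,0.098],"twist": [-0.026,0,0.244]},{"gripper": -1,"linear": [0.014,0.0855,0.11],"twist": [-0.029,0,0.274]},{"gripper": -1,"linear": [0.0157,0.095,0.1227],"twist": [-0.032,0,0.3045]}])

```text
time: 18.13
tcp_pos: [510.1, -145.6, 128.0]
tcp_rot: [3.138, -0.105, -0.344]
wrist_force: [0.5, 0.6, -2.1]
grip_width: 10.4
grip_force: 88.1
```

Run:
```python
from h import *
p,R,s=cur();print(p,s['tcp_rot'],s['wrist_force'].round(1),s['joints'].round(2))
Q=Ro.from_euler('xyz',[3.141,-.104,-.351])
rows([(np.array([508.9,-151,z]),Q) for z in(70,36,30,26)])
```

```text
[ 510.09398184 -145.56757496  128.043358  ] [ 3.13818764 -0.1045968  -0.34364422] [ 0.5  0.6 -2.1] [ 0.01  0.79  0.36  1.89 -0.58  0.45 -1.14]
[-0.0179, 0.0177, 0.1927] [0.0007, -0.0002, 0.0023]
[-0.0297, 0.0174, 0.3054] [0.0007, -0.0002, 0.0023]
[-0.0318, 0.0173, 0.3253] [0.0007, -0.0002, 0.0023]
[-0.0332, 0.0172, 0.3386] [0.0007, -0.0002, 0.0023]
```

Lower to about 6 mm above the mat.

>>> step_arm(steps=[{"gripper": -1,"linear": [-0.005,0.006,0.06],"twist": [0,0,0.002]},{"gripper": -1,"linear": [-0.011,0.012,0.125],"twist": [0,0,0.002]},{"gripper": -1,"linear": [-0.018,0.0177,0.193],"twist": [0.0007,0,0.002]},{"gripper": -1,"linear": [-0.023,0.0177,0.24],"twist": [0.0007,0,0.002]},{"gripper": -1,"linear": [-0.027,0.0175,0.28],"twist": [0.0007,0,0.002]},{"gripper": -1,"linear": [-0.029,0.0174,0.3],"twist": [0.0007,0,0.002]},{"gripper": -1,"linear": [-0.0297,0.0174,0.3054],"twist": [0.0007,0,0.002]},{"gripper": -1,"linear": [-0.0297,0.0174,0.3054],"twist": [0.0007,0,0.002]}])

```text
time: 18.8
tcp_pos: [508.6, -151.8, 36.3]
tcp_rot: [-3.141, -0.105, -0.349]
wrist_force: [-0.9, -0.0, -2.9]
grip_width: 10.3
grip_force: 88.1
```

>>> step_arm(steps=[{"gripper": -1,"linear": [-0.0005,0,0.005],"twist": [0,0,0]},{"gripper": -1,"linear": [-0.001,0,0.01],"twist": [0,0,0]},{"gripper": -1,"linear": [-0.0014,0,0.0135],"twist": [0,0,0]},{"gripper": -1,"linear": [-0.0014,0,0.0135],"twist": [0,0,0]}])

```text
time: 19.13
tcp_pos: [508.5, -152.5, 32.4]
tcp_rot: [-3.141, -0.106, -0.351]
wrist_force: [0.8, -0.9, -2.3]
grip_width: 10.9
grip_force: 88.1
```

>>> step_arm(steps=[{"gripper": -1,"linear": [0,0,0.0033],"twist": [0,0,0]},{"gripper": -1,"linear": [-0.0005,0,0.005],"twist": [0,0,0]},{"gripper": -1,"linear": [-0.0005,0,0.005],"twist": [0,0,0]}])

```text
time: 19.38
tcp_pos: [508.3, -152.6, 30.8]
tcp_rot: [-3.141, -0.106, -0.351]
wrist_force: [-0.0, -0.1, -1.6]
grip_width: 10.8
grip_force: 88.1
```

>>> step_arm(steps=[{"gripper": -1,"linear": [0,0,0.0033],"twist": [0,0,0]},{"gripper": -1,"linear": [0,0,0.0033],"twist": [0,0,0]},{"gripper": -1,"linear": [0,0,0.0033],"twist": [0,0,0]}])

```text
time: 19.63
tcp_pos: [508.5, -152.6, 29.9]
tcp_rot: [-3.141, -0.106, -0.351]
wrist_force: [0.3, -0.1, -0.9]
grip_width: 10.2
grip_force: 88.5
```

>>> step_arm(steps=[{"gripper": -1,"linear": [0,0,0.002],"twist": [0,0,0]},{"gripper": -1,"linear": [0,0,0.002],"twist": [0,0,0]},{"gripper": -1,"linear": [0,0,0.002],"twist": [0,0,0]}], grip_force=25)

```text
time: 19.88
tcp_pos: [508.4, -152.6, 29.6]
tcp_rot: [-3.141, -0.106, -0.351]
wrist_force: [-4.6, 1.9, 8.5]
grip_width: 10.3
grip_force: 90.3
```

>>> step_arm(steps=[{"gripper": -0.4,"linear": [0,0,0],"twist": [0,0,0]},{"gripper": 0.2,"linear": [0,0,0],"twist": [0,0,0]},{"gripper": 0.2,"linear": [0,0,0],"twist": [0,0,0]},{"gripper": 0.2,"linear": [0,0,0],"twist": [0,0,0]},{"gripper": 0.2,"linear": [0,0,0],"twist": [0,0,0]}])

```text
time: 20.3
tcp_pos: [508.5, -152.7, 29.2]
tcp_rot: [-3.142, -0.106, -0.351]
wrist_force: [-0.6, -0.2, -0.6]
grip_width: 51.3
grip_force: 0.0
```

Run:
```python
from h import *
p,R,s=cur();print(p,s['grip_width'],s['wrist_force'].round(1))
A=(p-R.as_matrix()[:,2]*150,R); B=(np.array([400,-200,260.]),rz(70))
rows([A]);rows([B],A)
```

```text
[ 508.54194163 -152.65322333   29.2396896 ] 51.26645319658502 [-0.6 -0.2 -0.6]
[0.0, 0.0, -0.5] [0.0, 0.0, 0.0]
[-0.2025, 0.2726, -0.2951] [0.0265, -0.0265, -0.5002]
```

>>> step_arm(steps=[{"gripper": 0.2,"linear": [0,0,-0.08],"twist": [0,0,0]},{"gripper": 0.2,"linear": [0,0,-0.18],"twist": [0,0,0]},{"gripper": 0.2,"linear": [0,0,-0.29],"twist": [0,0,0]},{"gripper": 0.2,"linear": [0,0,-0.4],"twist": [0,0,0]},{"gripper": 0.2,"linear": [0,0,-0.5],"twist": [0,0,0]},{"gripper": 0.2,"linear": [0,0,-0.5],"twist": [0,0,0]}])

```text
time: 20.8
tcp_pos: [494.6, -147.6, 183.0]
tcp_rot: [-3.141, -0.112, -0.352]
wrist_force: [0.3, -0.8, 0.3]
grip_width: 50.9
grip_force: 0.0
```

>>> step_arm(steps=[{"gripper": 0.2,"linear": [-0.2,0.27,-0.295],"twist": [0.013,-0.013,-0.25]},{"gripper": 0.2,"linear": [-0.2,0.27,-0.295],"twist": [0.013,-0.013,-0.25]},{"gripper": 0.2,"linear": [-0.2,0.27,-0.295],"twist": [0.013,-0.013,-0.25]},{"gripper": 0.2,"linear": [-0.2,0.27,-0.295],"twist": [0.013,-0.013,-0.25]},{"gripper": 0.2,"linear": [-0.2,0.27,-0.295],"twist": [0.013,-0.013,-0.25]},{"gripper": 0.2,"linear": [-0.2,0.27,-0.295],"twist": [0.013,-0.013,-0.25]},{"gripper": 0.2,"linear": [-0.2,0.27,-0.295],"twist": [0.013,-0.013,-0.25]},{"gripper": 0.2,"linear": [-0.2,0.27,-0.295],"twist": [0.013,-0.013,-0.25]}])

```text
time: 21.47
tcp_pos: [400.9, -199.7, 260.1]
tcp_rot: [3.119, -0.054, 0.438]
wrist_force: [-0.3, 0.6, -0.0]
grip_width: 51.4
grip_force: 0.0
```

Run:
```python
from h import *
p,R,s=cur();print(p,s['time'],s['wrist_force'].round(1))
t=snap('top','t9.png')['img'];c=snap('scene','s9.png')['img']
t0=load('top0.png')['img']
# jug moved? difference in the jug and bystander regions
for n,(u,v,w,h) in dict(jug=(360,200,70,80),rack=(240,160,105,60),beaker=(495,210,55,50),bottle=(75,225,50,45)).items():
    print(n,cv2.phaseCorrelate(np.float32(cv2.cvtColor(t0[v:v+h,u:u+w],7)),np.float32(cv2.cvtColor(t[v:v+h,u:u+w],7))))
T=load('t9.png');print('jar px',proj(T,jar),'floor',proj(T,jar-[0,0,50]))
a=cv2.resize(t[235:295,185:265],(640,480),interpolation=2)
# balls: bright, warm blobs in jar
g=cv2.cvtColor(t,7)[240:290,190:255]
print(g[6:44:2,6:58:2])
```

```text
[ 400.92263895 -199.67223906  260.12126514] 21.4667 [-0.3  0.6 -0. ]
jug ((1.3619792487377609, 0.09259968705598709), 0.8726527826653586)
rack ((0.03997177008362485, 0.016396368338330802), 0.9733660244647367)
beaker ((-0.00011510002553194454, -0.005389554856932932), 0.9109755770365398)
bottle ((-0.06309502137709799, 0.5153275428007156), 0.8872536171807183)
jar px [221.29054859 270.98618751] floor [225.07199825 275.14232861]
[[107 108 109 107 109 152 188 192 193 190 191 195 195 194 197 193 192 191
  193 192 192 193 193 190 193 203]
 [107 109 110 119 156 186 189 191 190 192 198 220 221 215 215 213 209 215
  208 198 192 190 190 194 200 221]
 [110 130 157 177 189 194 190 189 193 189 206 218 213 206 210 211 218 221
  221 221 214 203 195 201 214 225]
 [167 187 191 189 190 190 190 189 190 187 189 193 174 161 165 165 186 192
  188 194 212 221 221 223 225 224]
 [192 192 193 195 191 191 187 184 182 170 133 107  92  88  89  89 106 135
  168 175 158 176 208 224 227 225]
 [193 193 191 192 193 191 188 184 135  91  81  82  79  83  81  89  87  79
   97 153 178 146 151 198 221 224]
 [191 192 194 192 1
[... 698 characters left out ...]
01 201 203
  202 203 202 202 200 181  90 119]
 [224 224 224 194 129  81  86 138 166 156 146 194 203 199 205 204 199 205
  201 203 202 201 190 179  88  99]
 [225 226 224 192 141  79  90 166 179 167 184 201 200 202 204 202 202 193
  190 186 197 205 188 166  85  95]
 [224 224 225 199 163  82 106 201 215 181 188 200 203 201 201 199 198 197
  214 188 175 200 190 133  80  95]
 [223 225 225 197 172 109  98 185 199 160 166 200 203 200 200 202 195 188
  208 179 142 182 175 101  82 100]
 [225 226 224 203 162 146  87 140 142 138 187 205 200 205 201 205 202 170
  156 142 164 182 142  82  81 110]
 [225 225 226 215 145 174 124 115 179 192 198 199 199 199 199 201 201 199
  182 184 190 175  99  78  88 117]]
```

Four bright blobs lie inside the jar, one per ball. The jug stands within 3 mm of its old place, the bystanders have not moved, and the arm is clear, so I'm handing in.

```bash
python3 -c "
from plant import manip
print(manip.sign_off())"
```

```text
the job is handed in; nothing more can be done
None
```

I handed the job in at about 21.5 s of the 70 s, but the sign-off returned no verdict: the cover arm is swung clear, pixel values from the top camera show four bright spots in the jar (taken as the four balls), the empty jug is released on the mat about 3 mm from where it started, and the bottle, rack and beaker look unmoved.

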